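Put the pellet die under pressure in the hand press

TASK

Press a pellet: stand the steel die upright in the round seat of the press's open drawer and let go of it, then push the drawer fully home. Only then (the catch keeps the ram off your fingers until the drawer is in) flip the safety catch on top of the press right over to the left, take the lever by its grip bar and pull it all the way towards you. The pellet needs dwell time and the lever springs back, so finish while still gripping it in the fully pulled position; keep the die upright throughout and do not disturb the mortar, vial and timer standing round about.

Things in the scene. Friction and masses are not known exactly. Their poses are not given: they have to be found in the camera images.
- press: grey hand press for pellet dies, bolted down; 165 x 165 mm in plan without its drawer, frame 192 mm high, catch bearings on its flat top, 322 mm to the top of the lever. Origin: on the worktop, under the vertical ram axis; x points to its back (away from the robot at yaw 0), y to its left, z up. The front faces of its head (z 130 to 190 mm) and side walls lie 35 mm in front of the ram axis.
- drawer (a joint): travel of the loading drawer in m: 0 = fully home against its stop (the seat is then under the ram), 0.125 = fully out; it opens along the press's -x axis. It slides stiffly (about 1.5 N) and stays where it is left. The drawer is an 84 mm wide flat steel plate, top 36 mm above the worktop, without side walls, with an upright front panel.
- nest (a point): centre of the floor of the round seat on the drawer, 36 mm above the worktop; moves with the drawer. The seat is a collar of 54 mm inner and 66 mm outer diameter, 7 mm high. Its centre is 85 mm behind the front face of the drawer's panel.
- drawer_front (a point): middle of the outer (robot-side) face of the drawer's front panel, 44 mm above the worktop; the panel is 90 mm wide, 9 mm thick, from 26 to 62 mm above the worktop.
- die: round steel pellet die, 0.35 kg, 60 mm high: foot flange 50 mm in diameter and 8 mm high with a chamfered lower edge, barrel 38 mm in diameter from 8 to 46 mm, plunger with a head 26 mm in diameter from 52 to 60 mm. Origin: centre of its underside; z along its axis, up. It stands on the worktop, left or right of the press. Tall equipment fills the rear of the worktop beyond x = 0.53 m, left of y = 0.25 and right of y = -0.25.
- catch (a joint): angle of the safety catch in rad: 0 = finger lever upright, catch locked (its pawl stands in front of the lever's tie bar and blocks the lever); it flips to the press's left (+y) up to 1.5 = lying flat on the head, lever free (free from about 1.0). Held by slight friction (about 1.3 N at the ball), it stays where it is left.
- catch_hinge (a point): point on the catch's shaft axis (parallel to the press's x axis), 212 mm above the worktop, 22 mm in front of the ram axis, where its finger lever is attached
- catch_ball (a point): centre of the black ball, 16 mm in diameter, at the end of the catch's finger lever, 45 mm from the shaft axis on an 8 mm stem; 257 mm above the worktop when upright
- lever (a joint): angle of the yoke lever in rad: 0 = up at rest, leaning 10 degrees back, 1.2 = fully pulled, at its stop. It swings towards the press's -x side (towards the robot) about an axis along the press's y. It springs back when let go; it takes about 4 N at the bar at first, about 13 N at the end with the die under the ram. From 0.7 on the ram's spring-loaded pad sits on the die and its spring takes up the rest of the travel.
- lever_hinge (a point): middle of the lever's pivot axis, 165 mm above the worktop, 30 mm behind the ram axis, in the press's middle plane (as are the nest, the drawer's front point and the catch's points when upright)
- grip_bar: round black grip bar across the top of the yoke lever, 18 mm in diameter, 136 mm long, along the press's y. Origin: its middle, 150 mm from the pivot axis; 313 mm above the worktop at rest, about 242 mm when fully pulled. It is a sleeve that turns freely on the yoke, so the gripper may keep its orientation while the lever swings.
- pad: round steel pressing pad, 32 mm in diameter, at the lower end of the ram; underside 112 mm above the worktop with the lever at rest. Origin: centre of its underside.
- mortar: white porcelain mortar with its pestle, 70 x 80 mm, 96 mm high, on the other side of the press from the die. Leave it alone. Origin: underside.
- vial: small sample vial with black cap, 24 mm in diameter, 56 mm high. Leave it alone. Origin: underside.
- timer: white bench timer, 62 x 62 x 18 mm. Leave it alone. Origin: underside.
Mind the look-alikes: they are no part of the job. Leave any orange or purple look-alike of the die alone.

How it is judged:
By the outcome, as a careful person would: the job done as asked, in the order asked, and still so for the second after the job is handed in, while the arm keeps its last pose, push and grip.
It also fails if it takes over 72 s, if anything falls off the work surface, if the arm or the gripper's body presses on something with over 40 N, if the wrist force passes 120 N, or if a joint passes its speed limit or range.

ROBOT

A 7-joint arm with a two-finger parallel gripper is mounted at the origin on a cart in front of the work surface, level with it; the furniture and walls round the work are solid. World frame = base frame: x ahead of the robot, y to its left, z up, the work surface at z = 0. Lengths are in m, angles in degrees, forces in N, time in s.
With the tool pointing down it reaches from about 0.4 to 0.925 m from the base axis. Payload 5.6 kg.
Tool frame: the origin (TCP) lies midway between the tips of the shut fingers; the grasp point (between the pads) lies 19 mm behind it; z points along the fingers, y is the direction in which the jaws open and shut (so a half turn about z gives the same grasp; the last joint's range is limited). The gripper opens to 85 mm and grips with 20 to 120 N. Pads are 22 mm wide; open, the fingers measure 114 mm over their backs; the gripper's body (76 mm by 85 mm) begins 54 mm behind the grasp point. The pads swing forward as they close: fully open they stand 13 mm farther back than shut.
Start: joints at [-65.718, 26.786, -0.665, 91.828, 0.344, 61.387, -3.226], TCP at [0.293, 0.58, 0.205] pointing down, gripper open.
Joint ranges: [-144.91, 144.91], [-17.63, 115.5], [-89.93, 88.59], [15.96, 139.68], [-74.01, 254.01], [8.47, 105.57], [-167.45, 167.45]. Speed limits (degrees/s): [147.25, 147.25, 180, 180, 180, 180, 180].

INTERFACE

Orientations are given as [roll, pitch, yaw] about the fixed x, y, z axes, in that order (R = Rz(yaw) Ry(pitch) Rx(roll)).
In Python, from cell import manip, claw, planner, eyes, job, monitor gives the robot as it stands. Calls block until the motion is done:
- manip.movep(position, orientation): joint-space move of the TCP to a pose.
- manip.move_straight(position, attitude=None, speed=0.15, contact_N=None): straight line of the TCP; attitude=None keeps the orientation; speed is the mean speed in m/s. With contact_N (N) it stops when the force on the tool has changed by that much, and returns True; else False.
- manip.goto_joints(angles): joint-space move.
- claw.grip(opening, grip_force=None): finger opening in m; grip_force is the grip in N (None keeps the last); returns when the fingers have stopped.
- manip.sleep(seconds).
- planner.inverse_kinematics(position, orientation): joint angles nearest the present ones, or None.
- eyes.capture(name): name is "side" or "top" or "wrist"; returns the picture (420x560x3 uint8, red, green, blue); there is no depth.
- eyes.camera_params(name): a dict with "fx", "fy", "cx", "cy" (pixels), "R" (3x3) and "t" (3): a world point X has camera coordinates R X + t; the wrist camera has in their place "tool_from_camera" (4x4, takes a point from camera to tool coordinates, whose origin is the TCP and whose axes are the flange's). Camera axes: x right, y down, z forward; pixel columns grow to the right and rows downward; lengths in m; the calibration is good to about 2 mm. The wrist camera is an equidistant fisheye: a pixel r from the principal point sees the ray r / f radians off the axis. A picture is of the moment at which its call begins: read the wrist's pose just before it. camera_params takes no time and is no camera call.
A pose or a line that the arm cannot do raises manip.Unreachable and nothing moves.
- job.close_job(): hands the job in, once; it reports no verdict.
Readings, each from a call of its own:
- monitor.get_time_s(): time.
- monitor.get_q(): joint angles.
- monitor.get_joint_velocities(): joint speeds.
- monitor.get_effort(): joint torques, N m.
- monitor.get_position(): TCP position.
- monitor.get_ee_rot(): TCP orientation.
- monitor.get_force(): force on the tool from outside, world axes, zero at the start.
- monitor.get_ft_torque(): the same for the moment, N m.
- monitor.get_width(): finger opening in m.
Only numpy, scipy, OpenCV 4.12 (cv2) and the standard library are available. Lean on these libraries where they do the work, as an engineer would, in place of code of your own. Each camera call takes 0.05 s, during which the arm holds its last target.

## Working session

There is one attempt and no reset: what is moved stays moved. The work goes in short steps, each a Python script; the robot and the scene stay as the last script left them, time stands still between calls to the robot, and variables do not carry over. Pictures are saved under pics/ and viewed, and the job is handed in when it is done.

```bash
ls; mkdir -p pics
python3 - <<'E'
from cell import manip, claw, planner, eyes, job, monitor
import cv2,numpy as np
for n in ["side","top","wrist"]:
    im=eyes.capture(n); cv2.imwrite(f"pics/{n}0.png",im[:,:,::-1])
    p=eyes.camera_params(n); print(n,{k:np.round(v,4).tolist() for k,v in p.items()})
print(monitor.get_time_s(),monitor.get_position(),monitor.get_ee_rot(),monitor.get_force(),monitor.get_width())
E
```

```text
pics
side {'fx': 475.3035, 'fy': 475.3035, 'cx': 268.9133, 'cy': 198.2709, 'R': [[0.1436, -0.9896, 0.009], [-0.8655, -0.13, -0.4838], [0.4799, 0.0617, -0.8751]], 't': [-0.1466, 0.563, 1.1648]}
top {'fx': 423.8282, 'fy': 423.8282, 'cx': 280.7041, 'cy': 218.6524, 'R': [[0.0304, -0.9995, 0.0105], [-0.9966, -0.0311, -0.0768], [0.0771, -0.0081, -0.997]], 't': [-0.088, 0.577, 1.5558]}
wrist {'fx': 325.1923, 'fy': 325.1923, 'cx': 278.5382, 'cy': 208.487, 'tool_from_camera': [[-0.0001, -0.9546, -0.2979, 0.0763], [1.0, -0.0002, 0.0003, -0.0002], [-0.0003, -0.2979, 0.9546, -0.1687], [0.0, 0.0, 0.0, 1.0]]}
0.15 [0.29232939 0.58005046 0.20475645] [-1.79922826e+02  4.17575641e-03  1.53253439e+02] [ 0.32345249 -0.36484948  0.74358714] 0.08549889899453099
```

View pics/side0.png

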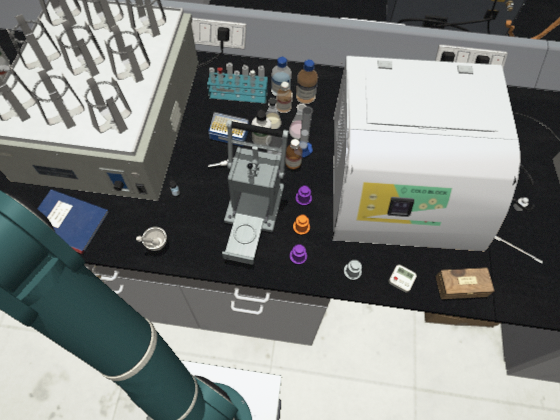

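View pics/top0.png

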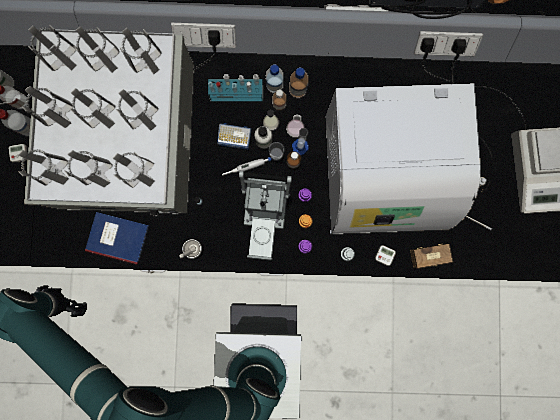

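View pics/wrist0.png

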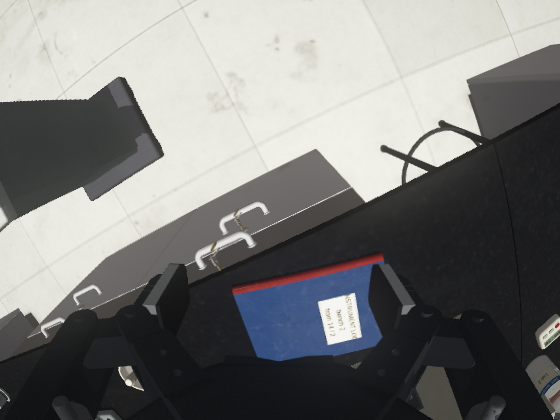

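Side view: the press is at about (255,180), with the drawer open at (245,235). The steel die is at (354,269), the timer at (402,278), the mortar at (153,240), and the decoys at (303,195), (302,224) and (299,254). Top view: the die is at (347,254) and the seat at (262,236). Next I'll zoom in and measure.

```bash
cat > h.py <<'E'
import numpy as np,cv2
from cell import manip, claw, planner, eyes, job, monitor
def ray(n,u,v):
    p=eyes.camera_params(n);R=np.array(p['R']);t=np.array(p['t'])
    return -R.T@t, R.T@np.array([(u-p['cx'])/p['fx'],(v-p['cy'])/p['fy'],1])
def onz(n,u,v,z):
    o,d=ray(n,u,v); return o+d*(z-o[2])/d[2]
def proj(n,X):
    p=eyes.camera_params(n);c=np.array(p['R'])@np.array(X)+p['t']
    return np.array([p['fx']*c[0]/c[2]+p['cx'],p['fy']*c[1]/c[2]+p['cy']])
def tri(a,b):
    A=np.zeros((3,3));B=np.zeros(3)
    L=[]
    for n,u,v in (a,b):
        o,d=ray(n,u,v);d=d/np.linalg.norm(d);M=np.eye(3)-np.outer(d,d);A+=M;B+=M@o;L.append((o,M))
    X=np.linalg.solve(A,B);return X,[np.linalg.norm(M@(X-o)) for o,M in L]
def save(im,f,crop=None,k=1):
    if crop: x0,y0,x1,y1=crop; im=im[y0:y1,x0:x1]
    cv2.imwrite('pics/'+f,cv2.resize(np.ascontiguousarray(im[:,:,::-1]),None,fx=k,fy=k,interpolation=cv2.INTER_CUBIC))
E
python3 - <<'E'
import cv2
a=cv2.imread('pics/top0.png')[160:270,220:400];cv2.imwrite('pics/topc.png',cv2.resize(a,None,fx=4.4,fy=4.4,interpolation=2))
a=cv2.imread('pics/side0.png')[110:290,210:425];cv2.imwrite('pics/sidec.png',cv2.resize(a,None,fx=3.3,fy=3.3,interpolation=2))
E
```

```text
(no output)
```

View pics/topc.png

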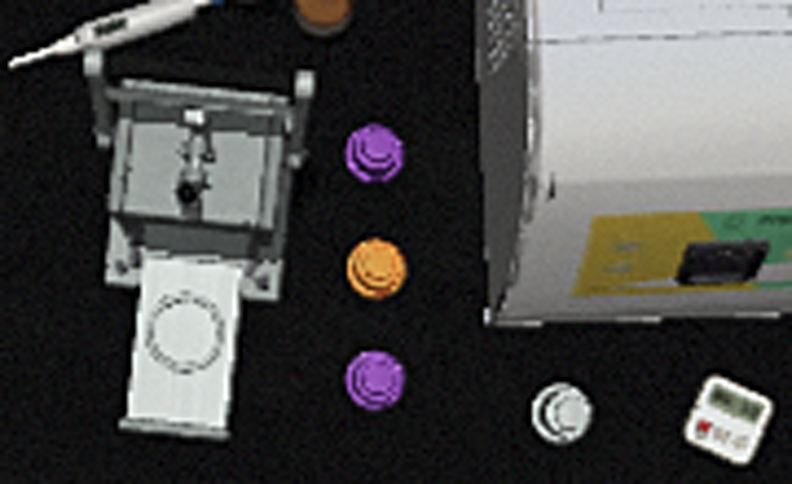

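View pics/sidec.png

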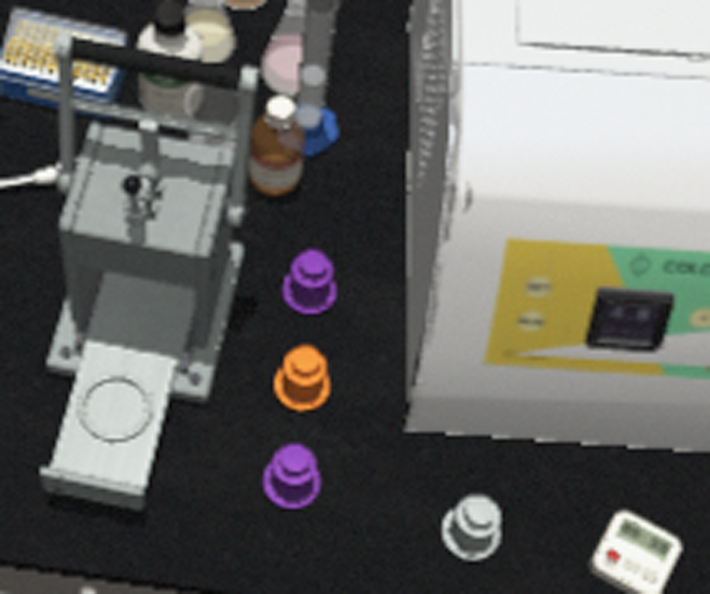

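Run:
```python
from h import *
T=cv2.imread('pics/top0.png');S=cv2.imread('pics/side0.png')
np.set_printoptions(precision=4,suppress=True)
def blob(I,x0,y0,x1,y1,th=60):
    g=cv2.cvtColor(I,cv2.COLOR_BGR2GRAY)[y0:y1,x0:x1]
    n,l,st,c=cv2.connectedComponentsWithStats((g>th).astype(np.uint8))
    i=1+np.argmax(st[1:,4]);m=(l==i).astype(np.uint8)
    cn=max(cv2.findContours(m,0,cv2.CHAIN_APPROX_NONE)[0],key=len)
    return c[i]+[x0,y0],st[i]+[x0,y0,0,0,0],cn[:,0]+[x0,y0]
c,s,cn=blob(T,335,240,362,266);print(c,s, cv2.minEnclosingCircle(cn))
print('die top',onz('top',*cv2.minEnclosingCircle(cn)[0],0.008))
c2,s2,cn2=blob(S,340,255,368,285);print(c2,s2)
# side: fit centre by comparing projections
for z in (0.03,):
    print('die side (centroid z~.028)',onz('side',*c2,0.028),onz('top',*c,0.02))
# drawer panel corners/seat in top
k=4.4
def tp(u,v): return u/k+220-0.4,v/k+160-0.4
print('seat top',onz('top',*tp(185,332),0.043))
print('panel L,R top front',onz('top',*tp(120,428),0.062),onz('top',*tp(228,437),0.062))
k2=3.3
def sp(u,v): return u/k2+210-.35,v/k2+110-.35
print('seat side',onz('side',*sp(115,409),0.043))
print('panel side top front corners',onz('side',*sp(42,483),0.062),onz('side',*sp(143,497),0.062))
print('drawer panel tri L',onz('side',*sp(45,468),0.062),onz('side',*sp(147,484),0.062))
print('bar ends side',onz('side',*sp(70,45),0.313),onz('side',*sp(245,72),0.313))
print('bar ends top',onz('top',*tp(95,58),0.313),onz('top',*tp(304,80),0.313))
print('ball',tri(('side',*sp(130,185)),('top',*tp(186,192))))
print('head front top corners',onz('side',*sp(62,222),.19),onz('side',*sp(214,250),.19),onz('top',*tp(113,213),.19),onz('top',*tp(276,229),.19))
print('timer',onz('top',*tp(729,420),0.018),'decoys',[onz('top',*tp(376,y),0.03) for y in (153,268,380)])
```

```text
[347.2945 253.4726] [341 247  14  14 146] ((347.2272644042969, 253.5), 6.936954498291016)
die top [ 0.4576 -0.3231  0.008 ]
[352.8933 269.5233] [344 260  18  20 300]
die side (centroid z~.028) [ 0.4515 -0.3211  0.028 ] [ 0.4577 -0.3213  0.02  ]
seat top [ 0.5154 -0.002   0.043 ]
panel L,R top front [0.4345 0.0478 0.062 ] [ 0.4298 -0.0408  0.062 ]
seat side [ 0.5092 -0.0027  0.043 ]
panel side top front corners [0.4244 0.0443 0.062 ] [ 0.4245 -0.0416  0.062 ]
drawer panel tri L [0.4381 0.0444 0.062 ] [ 0.4365 -0.043   0.062 ]
bar ends side [0.6909 0.0541 0.313 ] [ 0.6855 -0.0845  0.313 ]
bar ends top [0.6939 0.0573 0.313 ] [ 0.6831 -0.0884  0.313 ]
ball (array([ 0.609 , -0.006 ,  0.2511]), [np.float64(0.0007555763730664219), np.float64(0.0007555763730664035)])
head front top corners [0.6035 0.0523 0.19  ] [ 0.5957 -0.0752  0.19  ] [0.5983 0.0502 0.19  ] [ 0.59   -0.0735  0.19  ]
timer [ 0.4561 -0.4632  0.018 ] decoys [array([ 0.6724, -0.158 ,  0.03  ]), array([ 0.5748, -0.1606,  0.03  ]), array([ 0.4806, -0.163 ,  0.03  ])]
```

Run:
```python
from h import *
np.set_printoptions(precision=1,suppress=True)
Y=175.7
for nm,p,o in [('a',(.42,.25,.42),Y),('b',(.43,-.02,.42),Y),('c',(.4565,-.322,.25),Y),('c0',(.4565,-.322,.25),180),('c0',(.4565,-.322,.25),150),('c1',(.4565,-.322,.013),Y),('d',(.51,-.002,.06),Y),('push',(.41,0.005,.04),Y),('ball',(.61,-.04,.25),Y),('bar',(.688,-.015,.294),85.7),('bar2',(.688,-.015,.294),-94.3),('barend',(.534,-.004,.224),85.7),('barend2',(.534,-.004,.224),-94.3)]:
    q=planner.inverse_kinematics(list(p),[180,0,o]); print(nm,o,None if q is None else np.array(q))
```

```text
a 175.7 [-38.6   2.    4.1  96.2  -0.1  81.8  51.2]
b 175.7 [ -9.9  -4.8   7.5 102.7   0.6  82.   83.2]
c 175.7 [-16.5  23.9  63.2 104.9 -23.4  65.7 140.4]
c0 180 [-16.4  23.8  63.1 104.9 -23.3  65.7 144.6]
c0 150 [-11.9  21.   55.7 104.7 -19.2  64.4 110.5]
c1 175.7 [ 14.4  35.   22.3 112.8 -21.7  36.2 136.4]
d 175.7 [-12.7  25.6  11.1 118.   -7.9  37.1  89.4]
push 175.7 [-13.3  20.5   9.1 131.4  -6.6  28.6  86.8]
ball 175.7 [-15.3  21.   20.8  96.   -8.1  64.5  93.4]
bar 85.7 [-24.5  29.2  34.7  81.8 -16.8  74.2   7.1]
bar2 -94.3 [ 38.5  48.7 -76.1  77.   46.9  88.4 143.1]
barend 85.7 [-30.   15.2  32.1 108.7  -9.4  58.6   1.8]
barend2 -94.3 [ 51.1  36.1 -75.1 103.9  37.2  70.  140.5]
```

Run:
```python
from h import *
Y=175.7
manip.movep([.42,.25,.42],[180,0,Y]); manip.movep([.43,-.02,.42],[180,0,Y])
print(monitor.get_position(),monitor.get_ee_rot())
save(eyes.capture('wrist'),'w1.png')
manip.movep([.4565,-.322,.20],[180,0,150])
print(monitor.get_position(),monitor.get_ee_rot(),monitor.get_time_s(),monitor.get_q())
save(eyes.capture('wrist'),'w2.png'); save(eyes.capture('side'),'s2.png'); save(eyes.capture('top'),'t2.png')
```

```text
[ 0.43026394 -0.01828474  0.4198004 ] [ 1.79994670e+02 -2.00397897e-02  1.75851306e+02]
[ 0.4578009  -0.32076665  0.20057461] [1.79924722e+02 5.62175308e-02 1.50149241e+02] 4.1833 [ -4.4447652   22.20785814  45.84202918 107.4081254  -18.72941347
  58.0861368  109.48858076]
```

View pics/w1.png

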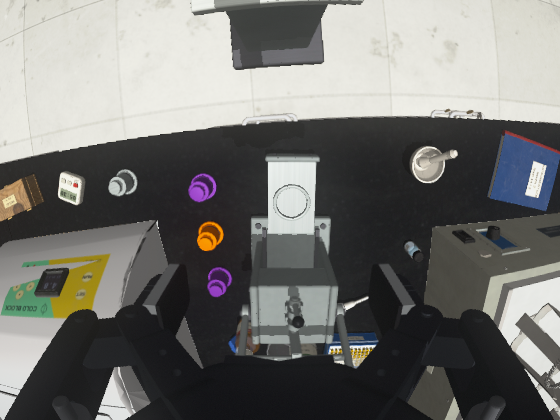

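View pics/w2.png

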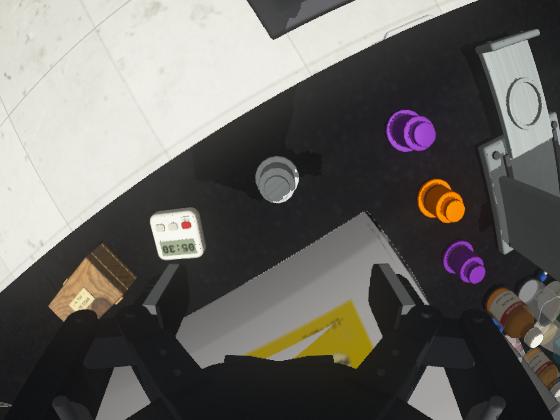

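w1 shows the seat at (292,201), the panel's front edge from (266,157) to (320,157), and the catch ball at (296,321). In w2 the die stands free: foot at about (277,179), plunger head at about (278,187).

```bash
cat >> h.py <<'E'
from scipy.spatial.transform import Rotation as Ro
def wray(pos,rot,u,v):
    p=eyes.camera_params('wrist');M=np.array(p['tool_from_camera'])
    a=np.array([u-p['cx'],v-p['cy']])/p['fx'];th=np.linalg.norm(a);d=np.r_[a/th*np.sin(th),np.cos(th)]
    R=Ro.from_euler('xyz',rot,degrees=True).as_matrix()
    return np.array(pos)+R@M[:3,3], R@(M[:3,:3]@d)
def wz(pos,rot,u,v,z):
    o,d=wray(pos,rot,u,v);return o+d*(z-o[2])/d[2]
E
python3 - <<'E'
from h import *
np.set_printoptions(precision=4,suppress=True)
P=[0.4578009,-0.32076665,0.20057461];R=[1.79924722e+02,5.62175308e-02,1.50149241e+02]
W=cv2.imread('pics/w2.png');c=cv2.resize(W[140:220,230:320],None,fx=6,fy=6,interpolation=2)
W1=cv2.imread('pics/w1.png');d=cv2.resize(W1[150:340,240:350],None,fx=3,fy=3,interpolation=2)
cv2.imwrite('pics/c.png',np.hstack([c,np.zeros((480,10,3),np.uint8)]));cv2.imwrite('pics/d.png',d)
m=cv2.cvtColor(W,cv2.COLOR_BGR2GRAY)
P1=[0.43026394,-0.01828474,0.4198004];R1=[1.79994670e+02,-2.00397897e-02,1.75851306e+02]
print('seat',wz(P1,R1,292,201,.043));print('panel',wz(P1,R1,266,157,.062),wz(P1,R1,320,157,.062))
print('ball',wz(P1,R1,296,321,.257));print('die head',wz(P,R,278,187,.06),'foot',wz(P,R,277,179,.008))
E
```

```text
seat [ 0.5118 -0.0007  0.043 ]
panel [ 0.4287 -0.0387  0.062 ] [0.4347 0.0495 0.062 ]
ball [ 0.6063 -0.0092  0.257 ]
die head [ 0.4561 -0.3203  0.06  ] foot [ 0.4583 -0.3229  0.008 ]
```

View pics/c.png

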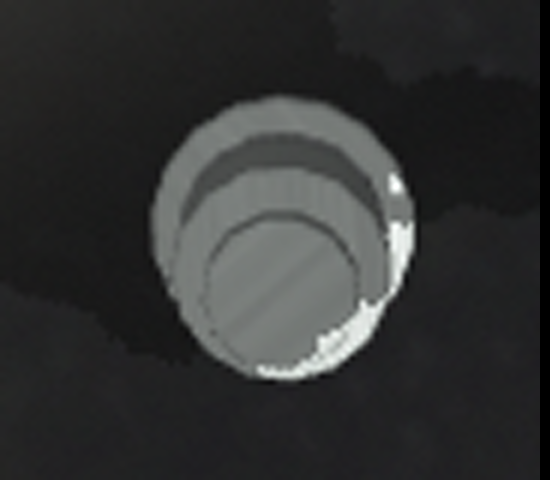

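View pics/d.png

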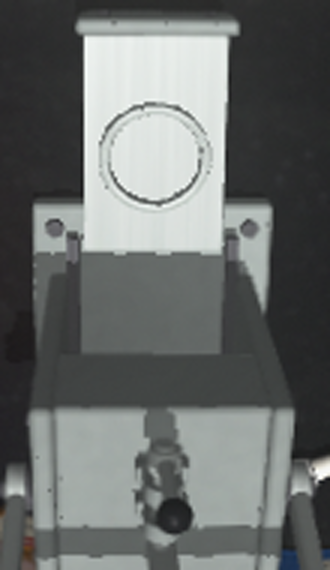

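Run:
```python
from h import *
np.set_printoptions(precision=4,suppress=True)
P=[0.4578009,-0.32076665,0.20057461];R=[1.79924722e+02,5.62175308e-02,1.50149241e+02]
print(wz(P,R,276.8,188.7,.06),wz(P,R,277.2,177.7,.008))
print(monitor.get_position())
manip.move_straight([.457,-.3215,.07],[180,0,150],speed=.15)
print(monitor.get_position(),monitor.get_force())
save(eyes.capture('wrist'),'w3.png')
manip.move_straight([.457,-.3215,.014],[180,0,150],speed=.08,contact_N=8)
print(monitor.get_position(),monitor.get_force())
claw.grip(0.0,40)
print(monitor.get_width(),monitor.get_force(),monitor.get_position())
save(eyes.capture('wrist'),'w4.png')
```

```text
[ 0.457  -0.3222  0.06  ] [ 0.4571 -0.322   0.008 ]
[ 0.4576 -0.3209  0.2007]
[ 0.4575 -0.322   0.0708] [-0.1803 -1.006   0.0329]
[ 0.4571 -0.3219  0.0141] [ 0.0404 -0.6571  0.9379]
0.035260514286945654 [-1.315  -0.2068  5.2001] [ 0.4572 -0.3219  0.0146]
```

View pics/w4.png

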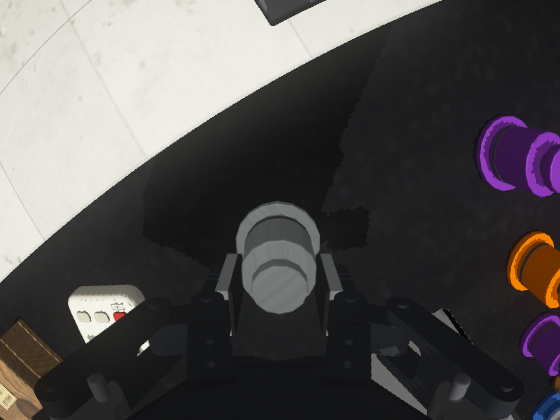

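Run:
```python
from h import *
np.set_printoptions(precision=4,suppress=True)
print('head in grip',wz(monitor.get_position(),monitor.get_ee_rot(),280,283,.06),'foot',wz(monitor.get_position(),monitor.get_ee_rot(),278,243,.008))
Y=175.9
manip.move_straight([.457,-.3215,.20],speed=.15)
manip.movep([.45,-.16,.22],[180,0,165])
manip.movep([.512,-.0015,.20],[180,0,Y])
manip.sleep(.3)
print(monitor.get_position(),monitor.get_ee_rot(),monitor.get_width(),monitor.get_force())
save(eyes.capture('wrist'),'w5.png');save(eyes.capture('side'),'s5.png',(200,100,380,280),3.3);save(eyes.capture('top'),'t5.png')
print(monitor.get_time_s())
```

```text
head in grip [ 0.4541 -0.3196  0.06  ] foot [ 0.4567 -0.3221  0.008 ]
[ 0.512  -0.0025  0.2002] [179.9927   0.0222 175.7815] 0.03516012129717796 [-0.1715 -0.401  -3.9491]
10.0833
```

View pics/w5.png

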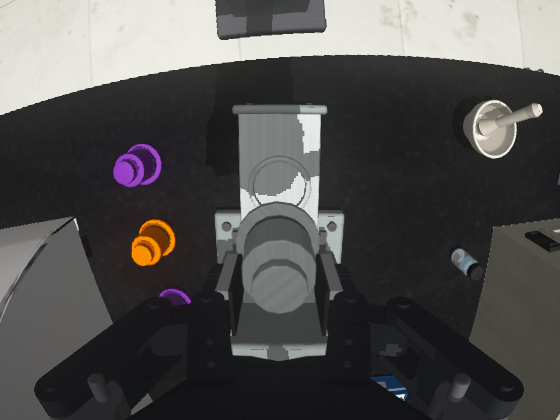

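View pics/s5.png

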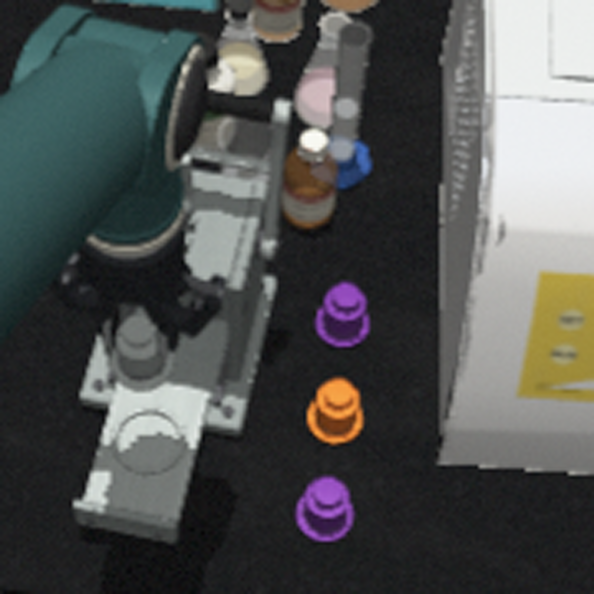

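w5: the die is held upright, with its foot edge spanning about x 240–318. The seat ring is visible at about (280,183), and the vial and mortar are untouched. Next I'll refine the seat centre.

Run:
```python
from h import *
W=cv2.imread('pics/w5.png');cv2.imwrite('pics/e.png',cv2.resize(W[95:255,220:340],None,fx=4.5,fy=3.7,interpolation=2))
```

```text
(no output)
```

View pics/e.png

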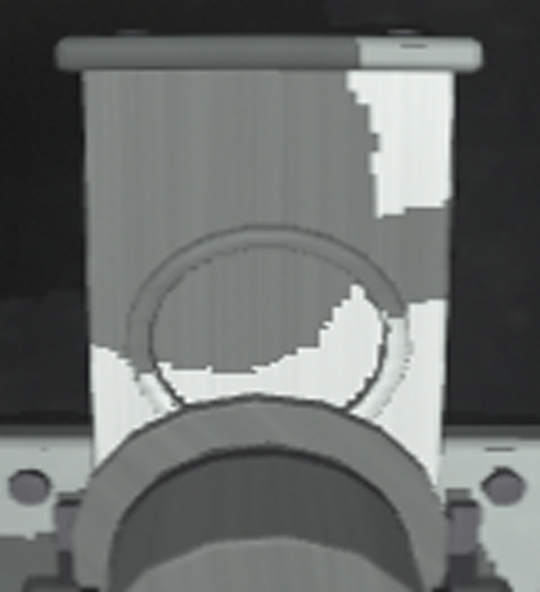

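Run:
```python
from h import *
np.set_printoptions(precision=4,suppress=True)
P,R=monitor.get_position(),monitor.get_ee_rot()
def f(u,v,z): return wz(P,R,u/4.5+220-.4,v/3.7+95-.4,z)
def circ(pts,r=None):
    q=np.array([f(*p,.043)[:2] for p in pts]);A=np.c_[2*q,np.ones(len(q))];s=np.linalg.lstsq(A,(q**2).sum(1),rcond=None)[0]
    return s[:2],np.sqrt(s[2]+s[0]**2+s[1]**2)
print(circ([(150,338),(386,338),(270,248),(172,385),(372,385)]))
print(circ([(127,338),(410,338),(270,226),(140,375),(402,375)]))
print('panel front top corners',f(57,42,.062),f(482,42,.062),'rear',f(60,70,.062),f(478,70,.062))
# die foot: front arc at z=P-.0146
zf=P[2]-.0146+.008
print('foot sides',[wz(P,R,u/4.5+219.6,v/3.7+94.6,zf) for u,v in ((260,395),(75,530),(445,530))],P)
```

```text
(array([ 0.5141, -0.001 ]), np.float64(0.026632797340609117))
(array([ 0.5137, -0.001 ]), np.float64(0.03215154898091463))
panel front top corners [ 0.4282 -0.0392  0.062 ] [0.4345 0.0488 0.062 ] rear [ 0.4354 -0.0392  0.062 ] [0.4417 0.0476 0.062 ]
foot sides [array([ 0.4862, -0.0007,  0.1935]), array([ 0.5066, -0.0263,  0.1935]), array([0.51  , 0.0217, 0.1935])] [ 0.512  -0.0019  0.2001]
```

Run:
```python
from h import *
Y=175.9
manip.move_straight([.5145,-.001,.085],[180,0,Y],speed=.12)
manip.sleep(.2)
print(monitor.get_position(),monitor.get_ee_rot(),monitor.get_force())
save(eyes.capture('wrist'),'w6.png',(200,90,360,330),2.45)
```

```text
[ 0.51495983 -0.00088074  0.08565359] [1.79970463e+02 7.29229115e-02 1.75906192e+02] [-0.07492602 -0.57272635 -3.31982935]
```

View pics/w6.png

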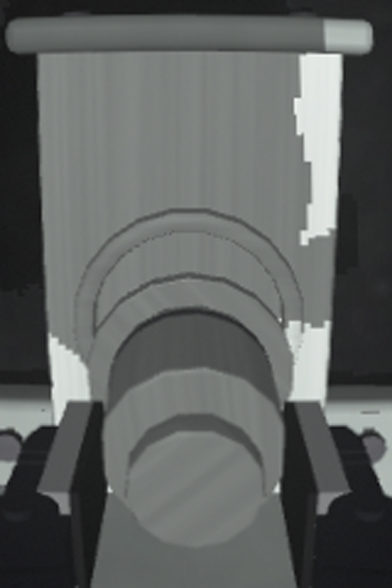

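Run:
```python
from h import *
np.set_printoptions(precision=4,suppress=True)
P,R=monitor.get_position(),monitor.get_ee_rot()
f=lambda u,v,z: wz(P,R,u/2.45+199.7,v/2.45+89.7,z)
print('ring near inner/outer',f(188,231,.043),f(188,210,.043),'sides',f(95,310,.043),f(284,310,.043),'outer',f(75,305,.043),f(303,305,.043))
zf=P[2]-.0146+.008
print('foot front',f(188,274,zf),'sides',f(88,375,zf),f(293,375,zf), 'head',f(198,488,zf+.052),P)
```

```text
ring near inner/outer [ 0.4873 -0.0003  0.043 ] [0.4815 0.0001 0.043 ] sides [ 0.508  -0.0281  0.043 ] [0.5118 0.0249 0.043 ] outer [ 0.5062 -0.0336  0.043 ] [0.5108 0.0303 0.043 ]
foot front [ 0.4891 -0.0002  0.0789] sides [ 0.5125 -0.0261  0.0789] [0.516  0.0231 0.0789] head [0.514  0.     0.1309] [ 0.5148 -0.0009  0.0855]
```

Die and seat agree within 1 mm, so I'll lower it.

Run:
```python
from h import *
print(manip.move_straight([.5145,-.001,.0515],speed=.04,contact_N=6))
print(monitor.get_position(),monitor.get_force())
save(eyes.capture('wrist'),'w7.png',(200,90,360,330),2.45)
```

```text
False
[ 0.51468799 -0.0010337   0.05165365] [ 0.45048315 -0.54920622 -4.03771041]
```

View pics/w7.png

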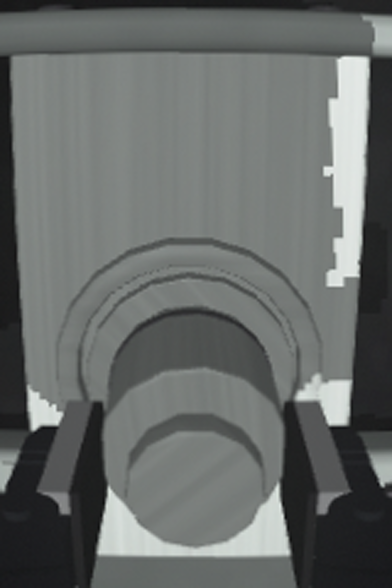

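The flange is inside the collar with an even gap. I'll release, retreat and check.

Run:
```python
from h import *
print(manip.move_straight([.5145,-.001,.0495],speed=.03,contact_N=4),monitor.get_position(),monitor.get_force())
claw.grip(0.07)
print(monitor.get_width(),monitor.get_force())
manip.move_straight([.5145,-.001,.16],speed=.15)
save(eyes.capture('wrist'),'w8.png',(200,90,360,330),2.45)
np.set_printoptions(precision=4,suppress=True)
print(monitor.get_position(),monitor.get_ee_rot(),monitor.get_time_s())
```

```text
False [ 0.51576255 -0.0012029   0.05057139] [-0.58967132 -0.43170614  5.07864083]
0.06958781527215471 [-0.51192694  1.14593389  0.26362445]
[ 0.5137 -0.0009  0.159 ] [-179.9708   -0.1104  175.9082] 14.1
```

View pics/w8.png

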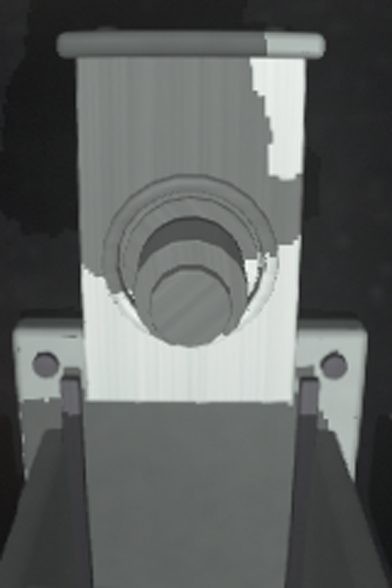

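Run:
```python
from h import *
Y=175.9; a=np.radians(-4.1); ex=np.array([np.cos(a),np.sin(a)])
S=np.array([.5142,-.0012])
pt=lambda d,z: [*(S+ex*d),z]
manip.move_straight(pt(-.117,.16),[180,0,Y],speed=.2)
claw.grip(0.0)
print(monitor.get_width())
manip.move_straight(pt(-.117,.042),speed=.12)
print(monitor.get_position(),monitor.get_force())
print(manip.move_straight(pt(-.06,.042),speed=.05,contact_N=10))
p=monitor.get_position();print(p,(p[:2]-S)@ex,monitor.get_force(),monitor.get_time_s())
save(eyes.capture('wrist'),'w9.png')
```

```text
-0.00021170363453266831
[0.39797681 0.00716192 0.04242986] [-0.21803951 -0.15565369  0.1351156 ]
False
[0.45395325 0.00311579 0.04194935] -0.06040112883173057 [ 0.0252578  -0.53976966  1.1122642 ] 17.925
```

View pics/w9.png

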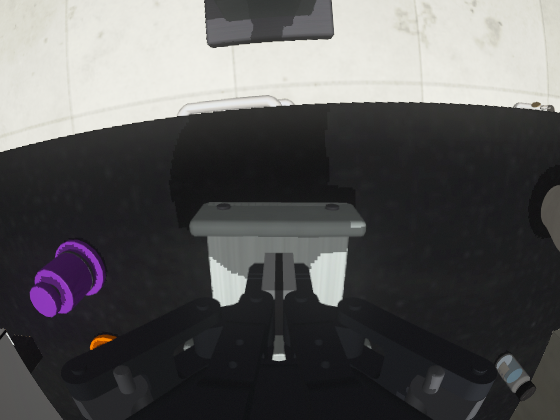

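Run:
```python
from h import *
np.set_printoptions(precision=4,suppress=True)
P,R=monitor.get_position(),monitor.get_ee_rot()
print(wz(P,R,190,207,.062),wz(P,R,365,207,.062),wz(P,R,365,235,.062))
p=eyes.camera_params('wrist');M=np.linalg.inv(np.array(p['tool_from_camera']))
for X in ([0,0,0],[0.011,0,0],[-.011,0,0],[0,0,-.019]):
    c=M[:3,:3]@X+M[:3,3];th=np.arctan2(np.hypot(c[0],c[1]),c[2]);print(X,c[:2]/np.hypot(*c[:2])*th*p['fx']+[p['cx'],p['cy']])
save(eyes.capture('side'),'s9.png',(200,100,380,280),3.3)
```

```text
[ 0.4202 -0.038   0.062 ] [0.4264 0.0476 0.062 ] [0.4412 0.0478 0.062 ]
[0, 0, 0] [278.5728 248.3763]
[0.011, 0, 0] [278.5719 230.3518]
[-0.011, 0, 0] [278.5735 265.5402]
[0, 0, -0.019] [278.5671 263.5505]
```

View pics/s9.png

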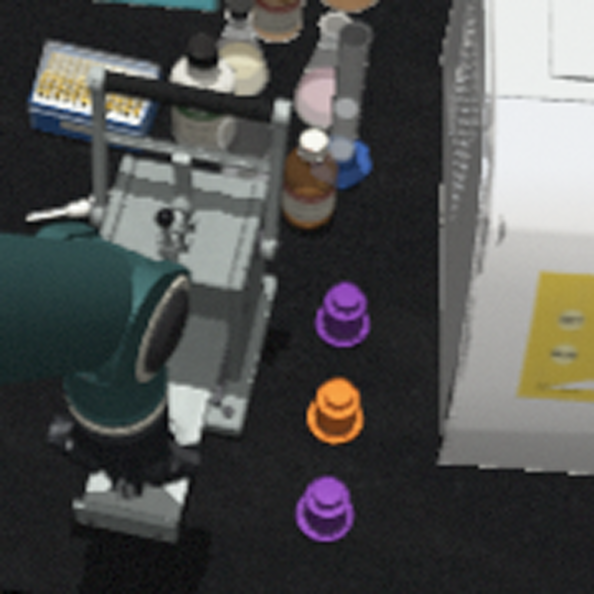

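Run:
```python
from h import *
save(eyes.capture('top'),'t9.png',(220,160,330,270),5)
save(eyes.capture('wrist'),'w10.png',(180,180,380,330),3.8)
print(monitor.get_position(),monitor.get_force(),monitor.get_q(),monitor.get_width())
```

```text
[0.45418127 0.0031472  0.04202458] [ 0.77459964 -1.16152597  0.06307404] [-29.25732003  25.34722518  29.49358051 126.70951842 -22.79244019
  32.97808418 103.13932737] 0.0003177480457438617
```

View pics/t9.png

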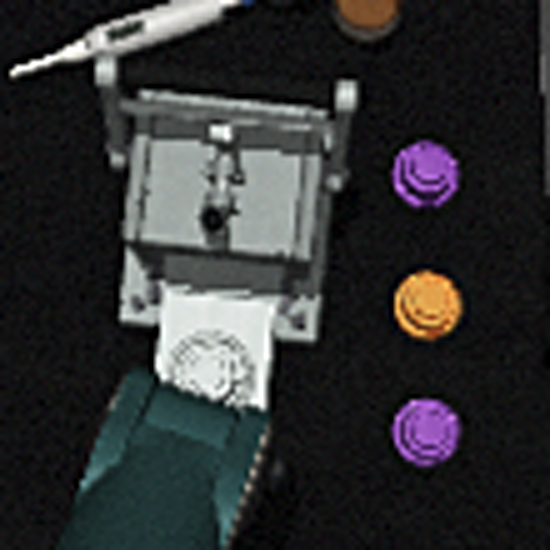

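View pics/w10.png

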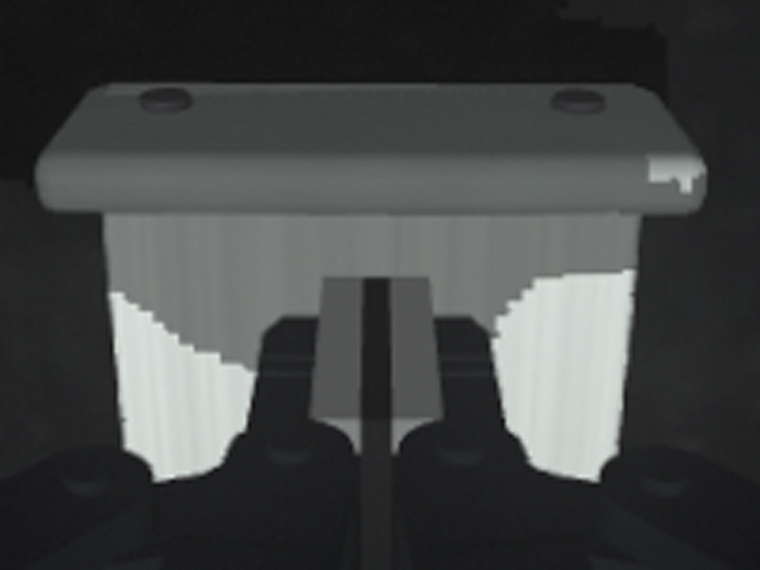

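The fingertips appear to be behind the panel: the front face and screws sit at crop row 100, with the tips on the plate side at row 280. The drawer hasn't moved. I'll lift off, go back in front, and check the position with a picture before pushing.

Run:
```python
from h import *
a=np.radians(-4.1); ex=np.array([np.cos(a),np.sin(a)]);S=np.array([.5142,-.0012])
pt=lambda d,z: [*(S+ex*d),z]
manip.move_straight(pt(-.06,.11),speed=.15)
manip.move_straight(pt(-.122,.11),speed=.15)
manip.move_straight(pt(-.122,.042),speed=.15)
print(monitor.get_position(),monitor.get_force())
save(eyes.capture('wrist'),'w11.png',(130,150,430,350),2.6)
save(eyes.capture('side'),'s11.png',(200,130,330,290),3.7)
```

```text
[0.39324568 0.00705207 0.04205775] [ 0.91917039  0.29162758 -0.51494767]
```

View pics/w11.png

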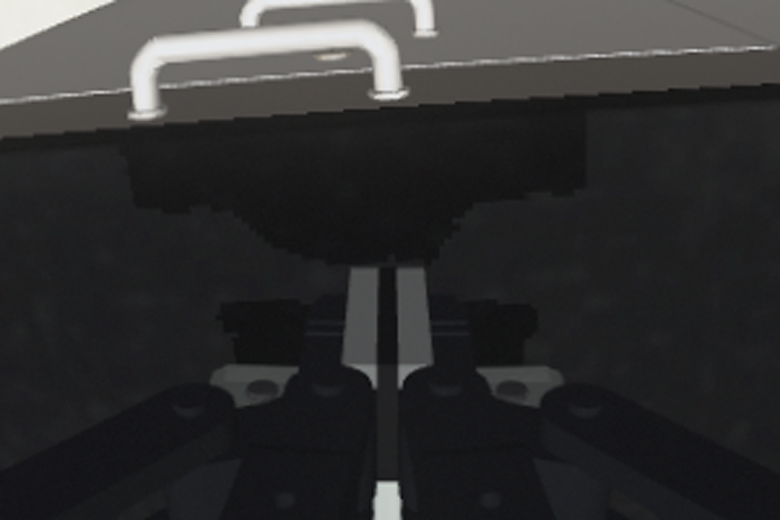

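View pics/s11.png

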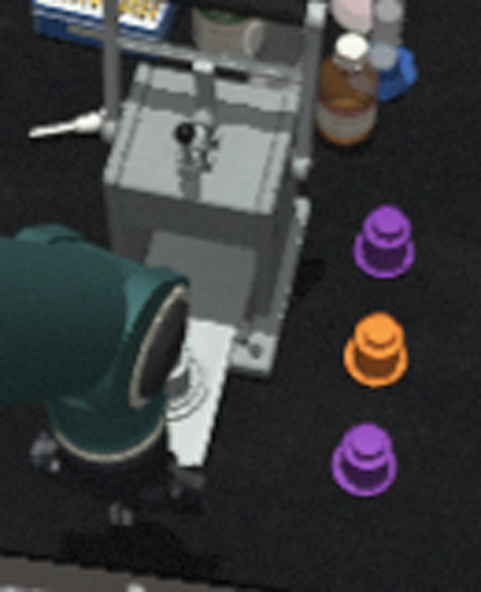

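Now the fingers are in front of the panel, whose edge and screws show behind them at crop row 385. I'll push in small checked steps.

Run:
```python
from h import *
a=np.radians(-4.1); ex=np.array([np.cos(a),np.sin(a)]);S=np.array([.5142,-.0012])
pt=lambda d,z: [*(S+ex*d),z]
ims=[]
for d in (-.105,-.095,-.088,-.08,-.07):
    manip.move_straight(pt(d,.042),speed=.04)
    print(d,monitor.get_position(),monitor.get_force())
    ims.append(eyes.capture('wrist')[170:310,200:360])
print(monitor.get_time_s())
save(np.hstack(ims[:5]),'w12.png',k=1)
```

```text
-0.105 [0.40941233 0.00623858 0.04193865] [0.29832342 0.2029116  0.5967035 ]
-0.095 [0.41968862 0.00551733 0.04197461] [ 0.39024753  1.08910425 -0.26836567]
-0.088 [0.42676949 0.00504002 0.04200816] [-0.15716889  0.12201096  0.6323301 ]
-0.08 [0.43466377 0.00446508 0.04198162] [ 0.62810196 -0.03899758  1.32186252]
-0.07 [0.44461634 0.00374202 0.041976  ] [-0.22087228 -1.13436232 -0.10352538]
22.2917
```

View pics/w12.png

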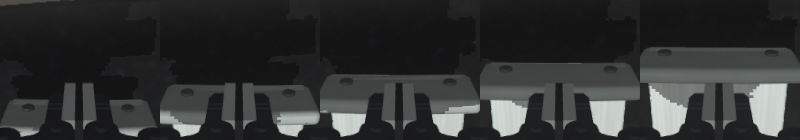

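The fingers at z = 0.042 pass the panel without contact, with forces around 0 and the drawer unmoved. I'll retry with the fingers lower so the whole panel height is covered, checking force and image.

Run:
```python
from h import *
a=np.radians(-4.1); ex=np.array([np.cos(a),np.sin(a)]);S=np.array([.5142,-.0012])
pt=lambda d,z: [*(S+ex*d),z]
manip.move_straight(pt(-.07,.10),speed=.2)
manip.move_straight(pt(-.118,.10),speed=.2)
manip.move_straight(pt(-.118,.02),speed=.15)
print(monitor.get_position(),monitor.get_force())
ims=[]
for d in (-.1,-.09,-.08,-.07,):
    manip.move_straight(pt(d,.02),speed=.04,contact_N=12)
    print(d,monitor.get_position(),monitor.get_force())
    ims.append(eyes.capture('wrist')[150:310,190:370])
print(monitor.get_time_s())
save(np.hstack(ims),'w13.png',k=1.1)
```

```text
[0.39710785 0.00681817 0.02008424] [-0.29266544  0.41169105  0.20088811]
-0.1 [0.41440349 0.00594812 0.01999338] [-0.48054616 -0.89126448  0.18738941]
-0.09 [0.42491627 0.00515021 0.01999824] [ 0.45779211  0.1968481  -0.17727675]
-0.08 [0.43512885 0.00443304 0.02006338] [-0.7453283  -0.11378724 -0.93086001]
-0.07 [0.44506618 0.00372966 0.02005303] [-0.29377713  0.01929955 -0.55597138]
25.8083
```

View pics/w13.png

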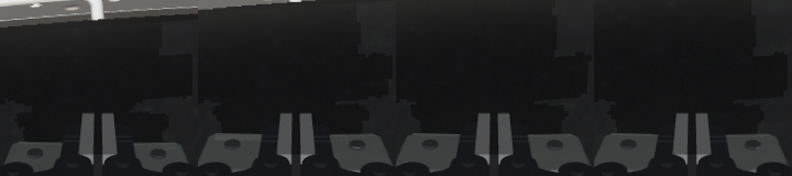

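Now the panel stays at a fixed distance from the fingers, so it's being pushed. I'll continue home until the stop is felt.

Run:
```python
from h import *
a=np.radians(-4.1); ex=np.array([np.cos(a),np.sin(a)]);S=np.array([.5142,-.0012])
pt=lambda d,z: [*(S+ex*d),z]
r=manip.move_straight(pt(0.0,.02),speed=.07,contact_N=15);print(r,monitor.get_position(),monitor.get_force())
save(eyes.capture('wrist'),'w14.png')
if not r:
    r=manip.move_straight(pt(0.045,.02),speed=.04,contact_N=15)
p=monitor.get_position();print(r,p,(p[:2]-S)@ex,monitor.get_force(),monitor.get_time_s())
save(eyes.capture('wrist'),'w15.png');save(eyes.capture('side'),'s15.png',(200,100,380,280),3.3)
```

```text
False [ 0.51447877 -0.00098387  0.02021598] [-0.19427164 -0.31295069 -0.00977702]
True [ 0.53296202 -0.00255769  0.01922963] 0.018811077763584885 [-0.41116884 -0.98806556  0.49703275] 27.65
```

View pics/w15.png

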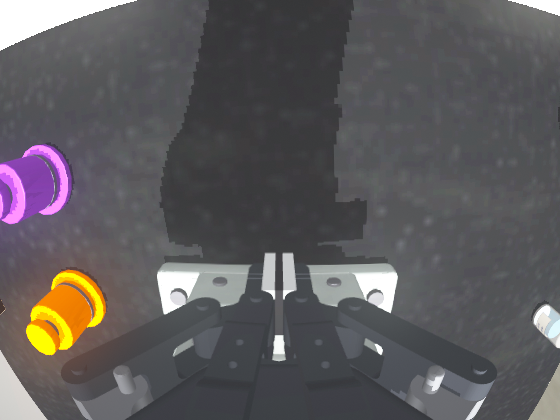

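View pics/s15.png

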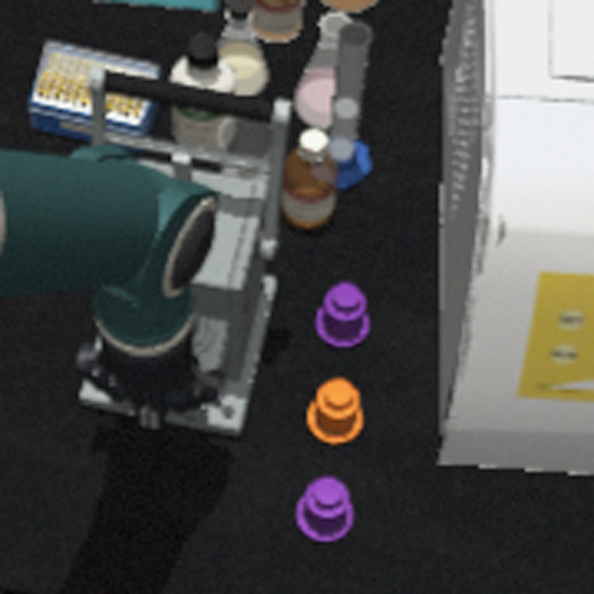

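The push stopped at a firm contact with the TCP at x = 0.533. I'll back off and check whether that's the drawer stop or a fingertip on the base plate.

Run:
```python
from h import *
a=np.radians(-4.1); ex=np.array([np.cos(a),np.sin(a)]);S=np.array([.5142,-.0012])
pt=lambda d,z: [*(S+ex*d),z]
manip.move_straight(pt(-.02,.02),speed=.15)
manip.move_straight(pt(-.07,.22),speed=.25)
manip.sleep(.2)
print(monitor.get_position(),monitor.get_ee_rot(),monitor.get_time_s())
save(eyes.capture('wrist'),'w16.png');save(eyes.capture('side'),'s16.png',(200,100,340,260),3.7)
save(eyes.capture('top'),'t16.png',(220,160,330,270),5)
```

```text
[0.44391031 0.00352562 0.21887905] [-179.94159356   -0.5717872   175.90426587] 29.325
```

View pics/w16.png

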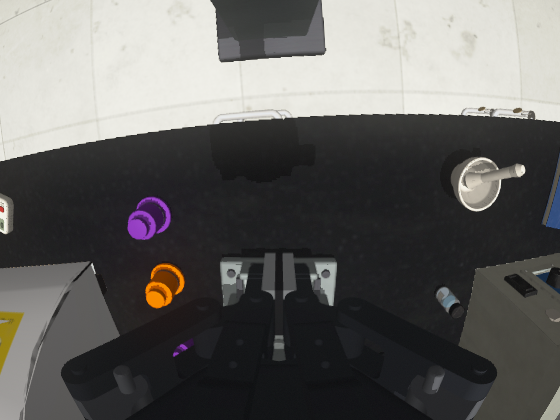

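View pics/s16.png

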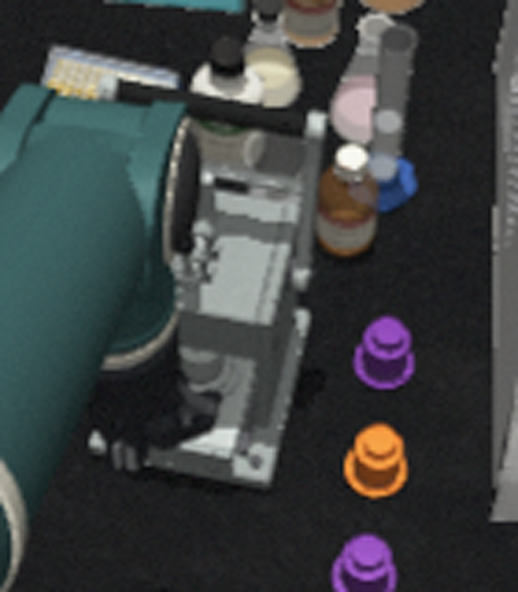

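Run:
```python
from h import *
manip.movep([.42,-.10,.38],[180,0,175.9])
manip.sleep(.2)
print(monitor.get_position().tolist(),monitor.get_ee_rot().tolist(),monitor.get_time_s())
w=eyes.capture('wrist');save(w,'w17.png');save(w,'w17c.png',(240,150,420,350),3)
s=eyes.capture('side');save(s,'s17f.png');save(s,'s17.png',(200,100,340,260),3.7)
t=eyes.capture('top');save(t,'t17f.png');save(t,'t17.png',(220,160,330,270),5)
```

```text
[0.4196815292363533, -0.09892404929878425, 0.3786562374836321] [-179.91867764709693, -0.1621170372842198, 176.0022306526366] 30.4667
```

View pics/w17c.png

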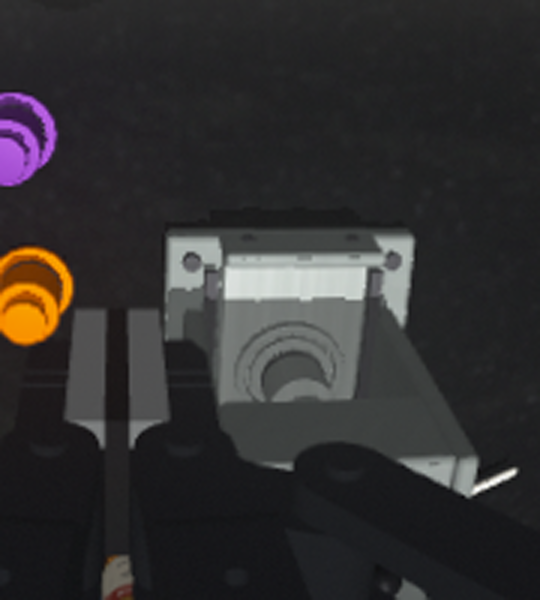

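View pics/s17.png

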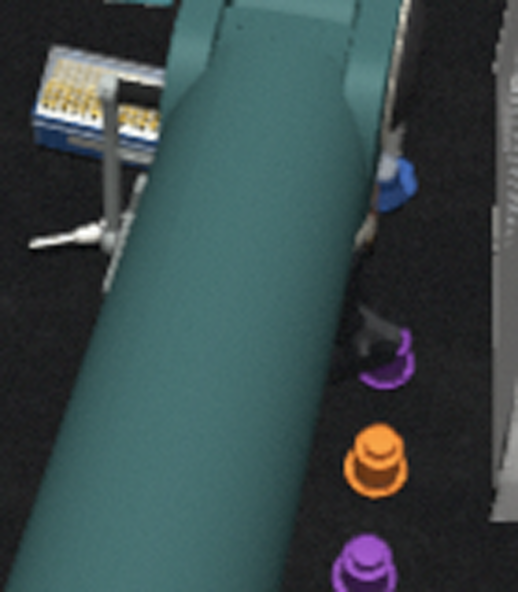

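View pics/t17.png

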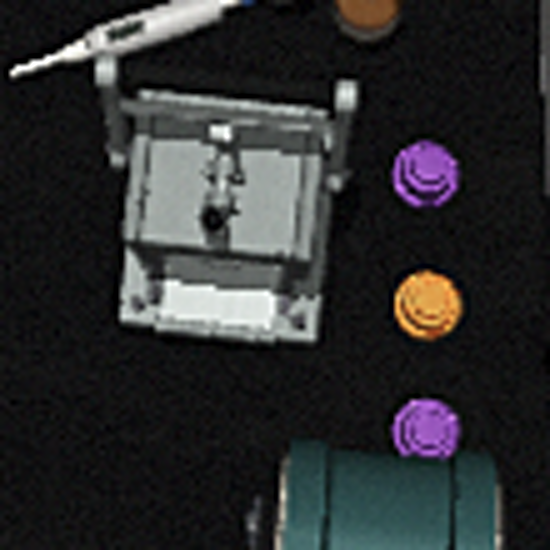

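Run:
```python
from h import *
T=cv2.imread('pics/t17f.png');cv2.imwrite('pics/f.png',cv2.resize(T[200:232,238:292],None,fx=14,fy=14,interpolation=cv2.INTER_LINEAR))
W=cv2.imread('pics/w17.png');cv2.imwrite('pics/g.png',cv2.resize(W[220:310,290:390],None,fx=7,fy=6.5,interpolation=cv2.INTER_LINEAR))
print([ -np.array(eyes.camera_params(n)['R']).T@eyes.camera_params(n)['t'] for n in('top','side')])
```

```text
[array([ 0.45767165, -0.05733476,  1.59638629]), array([-0.05069997, -0.14380409,  1.29310547])]
```

View pics/f.png

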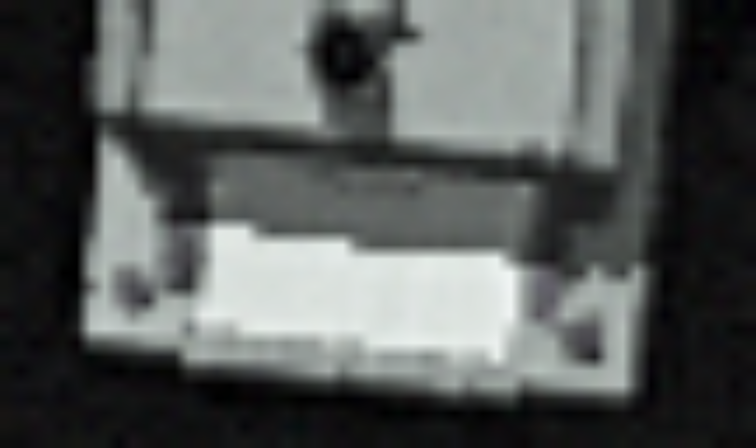

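View pics/g.png

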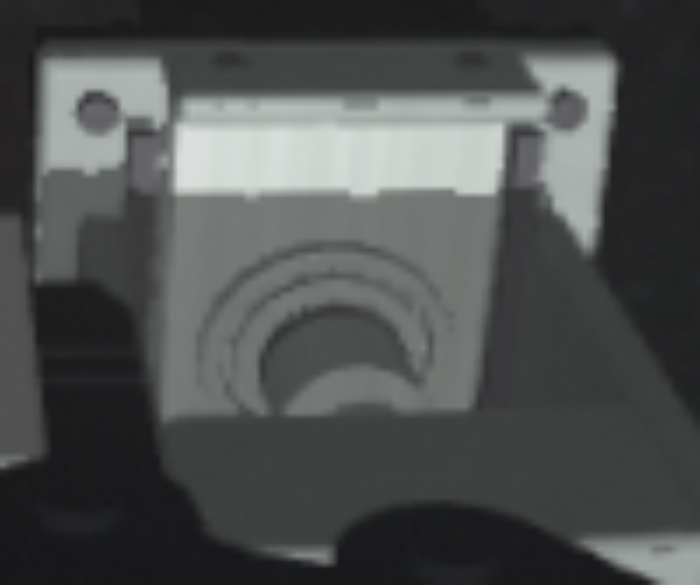

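Run:
```python
from h import *
np.set_printoptions(precision=4,suppress=True)
P,R=monitor.get_position(),monitor.get_ee_rot()
g=lambda u,v,z: wz(P,R,u/7+290-.4,v/6.5+220-.4,z)
t=lambda u,v,z: onz('top',u/14+238-.46,v/14+200-.46,z)
a=np.radians(-4.1); ex=np.array([np.cos(a),np.sin(a)]);O=np.array([.5142,-.0012])
d=lambda p:(p[:2]-O)@ex
print('panel front g',[ (q,d(q)) for q in (g(180,97,.062),g(545,97,.062))])
print('panel front t',[ (q,d(q)) for q in (t(187,362,.062),t(518,396,.062),t(350,378,.062))])
for zb in(.0,.012,.02):
  print(zb,'base g',d(g(45,57,zb)),d(g(612,60,zb)),'t',d(t(85,340,zb)),d(t(635,395,zb)))
pts=np.array([g(*p,.043)[:2] for p in((200,355),(455,335),(335,243),(240,285),(410,275))])
s=np.linalg.lstsq(np.c_[2*pts,np.ones(5)],(pts**2).sum(1),rcond=None)[0];print('seat outer',s[:2],np.sqrt(s[2]+s[:2]@s[:2]),d(s[:2]))
print('head front t',[d(q) for q in(t(105,112,.19),t(615,165,.19))])
print('ball t',t(345,48,.257))
```

```text
panel front g [(array([ 0.5426, -0.049 ,  0.062 ]), np.float64(0.031788622075824946)), (array([0.5497, 0.038 , 0.062 ]), np.float64(0.032653800563528367))]
panel front t [(array([0.5485, 0.0374, 0.062 ]), np.float64(0.03143632773417087)), (array([ 0.5423, -0.0485,  0.062 ]), np.float64(0.03144106106572099)), (array([ 0.5456, -0.0049,  0.062 ]), np.float64(0.03163028944266788))]
0.0 base g 0.04456181786521553 0.046488609552520314 t 0.03791236423768131 0.03832265239801247
0.012 base g 0.040014606557818425 0.041899214562379154 t 0.037233712277992076 0.037640916311408576
0.02 base g 0.036983132352886944 0.03883961790228508 t 0.036781277638199314 0.03718642558700598
seat outer [ 0.6297 -0.0116] 0.0327290029498401 0.11596554549003225
head front t [np.float64(0.08170978662288075), np.float64(0.08158354319952697)]
ball t [ 0.6094 -0.0079  0.257 ]
```

The top and wrist views put the panel face about 86–87 mm in front of the ram axis. That's 1–3 mm short of home, which is within error. I'll push again more firmly to be sure.

Run:
```python
from h import *
a=np.radians(-4.1); ex=np.array([np.cos(a),np.sin(a)]);S=np.array([.5142,-.0012])
pt=lambda d,z: [*(S+ex*d),z]
Y=175.9
manip.movep(pt(-.04,.10),[180,0,Y])
manip.move_straight(pt(0.0,.022),[180,0,Y],speed=.2)
r=manip.move_straight(pt(0.045,.022),speed=.05,contact_N=25)
p=monitor.get_position();print(r,p,(p[:2]-S)@ex,monitor.get_force(),monitor.get_time_s())
w=eyes.capture('wrist');save(w,'w18.png',(180,200,380,330),3.8)
```

```text
True [ 0.53282115 -0.00217752  0.02117185] 0.01864338337310162 [0.43975068 0.22236391 0.70101582] 32.9333
```

View pics/w18.png

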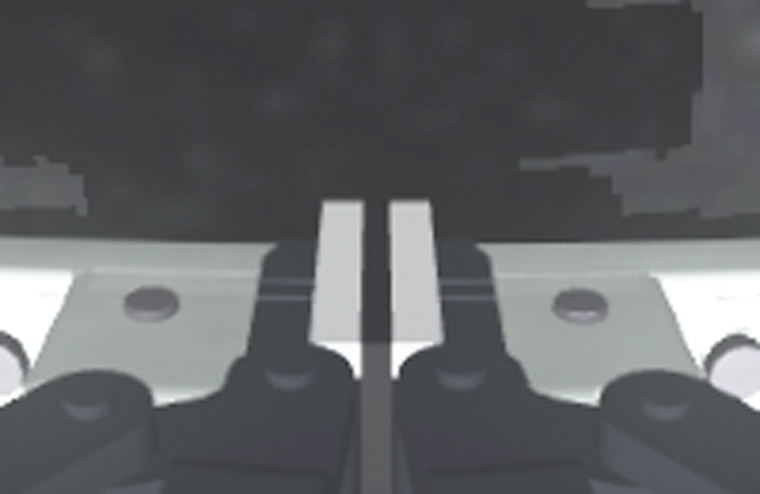

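Run:
```python
from h import *
a=np.radians(-4.1); ex=np.array([np.cos(a),np.sin(a)]);S=np.array([.5142,-.0012])
pt=lambda d,z: [*(S+ex*d),z]
manip.move_straight(pt(0.01,.022),speed=.1)
manip.move_straight(pt(0.01,.032),speed=.1)
r=manip.move_straight(pt(0.04,.032),speed=.05,contact_N=20)
p=monitor.get_position();print(r,p,(p[:2]-S)@ex,monitor.get_force(),monitor.get_time_s())
w=eyes.capture('wrist');save(w,'w19.png',(180,200,380,330),3.8)
```

```text
True [ 0.53274657 -0.00243289  0.03078291] 0.018587250907748258 [0.24390408 0.61425489 0.36715034] 33.8667
```

View pics/w19.png

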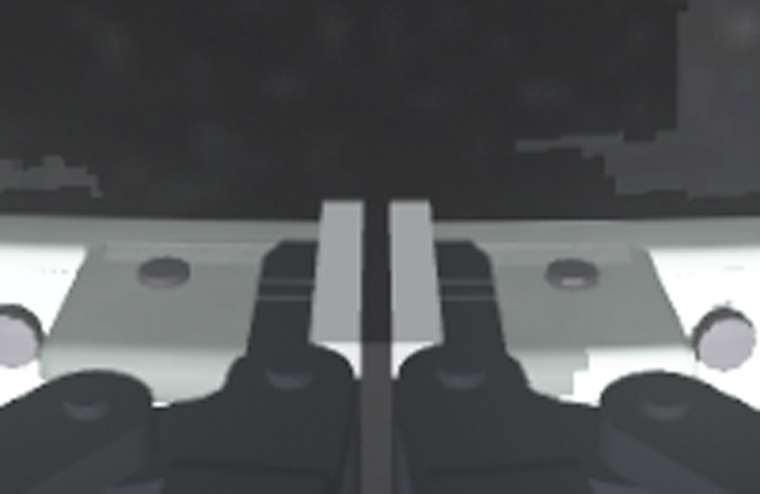

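The contact is at the same place at both heights, so it is the panel on its stop and the drawer is home. That puts the ram axis at about (0.630, -0.010). Next is the catch.

```bash
cat >> h.py <<'E'
A_=np.radians(-4.1); EX=np.array([np.cos(A_),np.sin(A_)]);EY=np.array([-np.sin(A_),np.cos(A_)]);RAM=np.array([.6305,-.0095])
def pp(x,y,z): return [*(RAM+EX*x+EY*y),z]
def inp(p): q=np.array(p[:2])-RAM; return np.round([q@EX,q@EY,p[2]],4)
E
python3 - <<'E'
from h import *
Y=175.9
manip.move_straight(pp(-.14,0,.032),speed=.15)
manip.move_straight(pp(-.17,-.02,.31),speed=.3)
manip.move_straight(pp(-.024,-.046,.31),[180,0,Y],speed=.2)
w=eyes.capture('wrist');save(w,'w20.png')
r=manip.move_straight(pp(-.024,-.046,.229),speed=.12,contact_N=8)
print(r,inp(monitor.get_position()),monitor.get_force(),monitor.get_time_s())
w=eyes.capture('wrist');save(w,'w21.png');s=eyes.capture('side');save(s,'s21.png',(200,100,380,280),3.3)
E
```

```text
False [-0.0235 -0.0461  0.2297] [-0.89938879  0.49537941  0.6728375 ] 37.1917
```

View pics/w21.png

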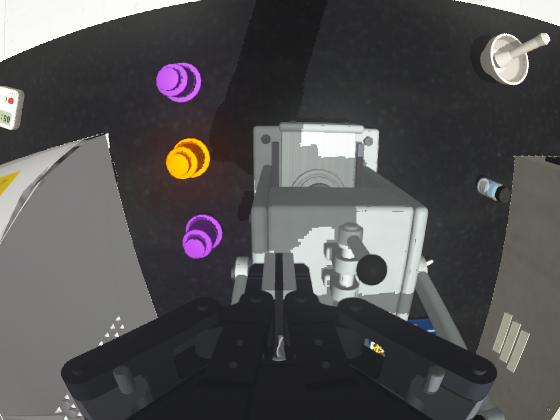

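View pics/s21.png

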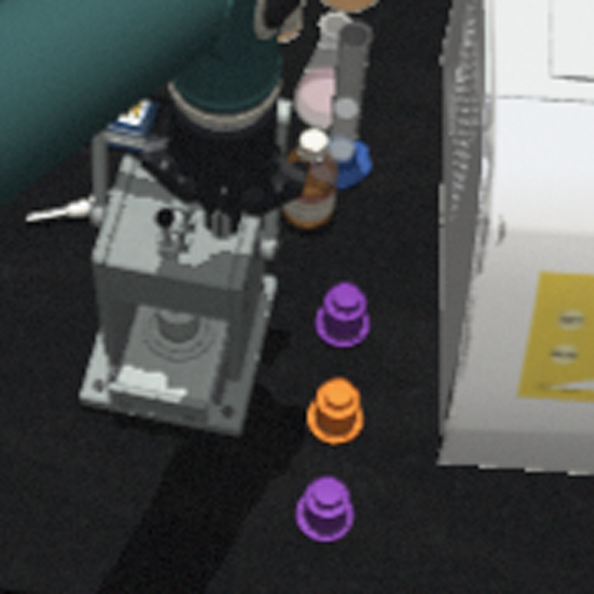

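Run:
```python
from h import *
print('ball',inp(wz(monitor.get_position(),monitor.get_ee_rot(),371,269,.257)))
r=manip.move_straight(pp(-.024,.02,.229),speed=.08,contact_N=15)
print(r,inp(monitor.get_position()),monitor.get_force())
w=eyes.capture('wrist');save(w,'w22.png',(180,150,480,350),2.6)
print(monitor.get_time_s())
```

```text
ball [-0.0236  0.0006  0.257 ]
False [-0.0241  0.0198  0.229 ] [-0.28237433  0.32096095  0.10644814]
38.3167
```

View pics/w22.png

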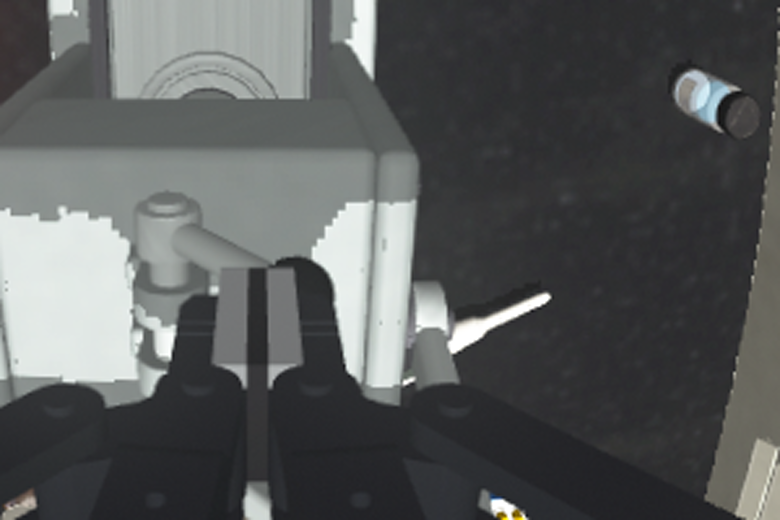

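The catch is tilting left ahead of the fingers, with the ball at crop (305,278). I'll continue over and down.

Run:
```python
from h import *
for t in [(-.024,.034,.229),(-.024,.044,.240),(-.024,.046,.2215)]:
    r=manip.move_straight(pp(*t),speed=.07,contact_N=12)
    print(r,inp(monitor.get_position()),monitor.get_force())
    save(eyes.capture('wrist'),f'w23_{int(t[1]*1000)}.png',(180,150,480,350),2.6)
print(monitor.get_time_s())
```

```text
False [-0.024   0.0349  0.2289] [-0.23657635  0.09375932  0.88366412]
False [-0.0237  0.0445  0.2405] [ 0.83804841 -0.0093609   0.54160243]
False [-0.0244  0.0459  0.2207] [-0.35771899  0.5501548   0.85399111]
39.5917
```

View pics/w23_46.png

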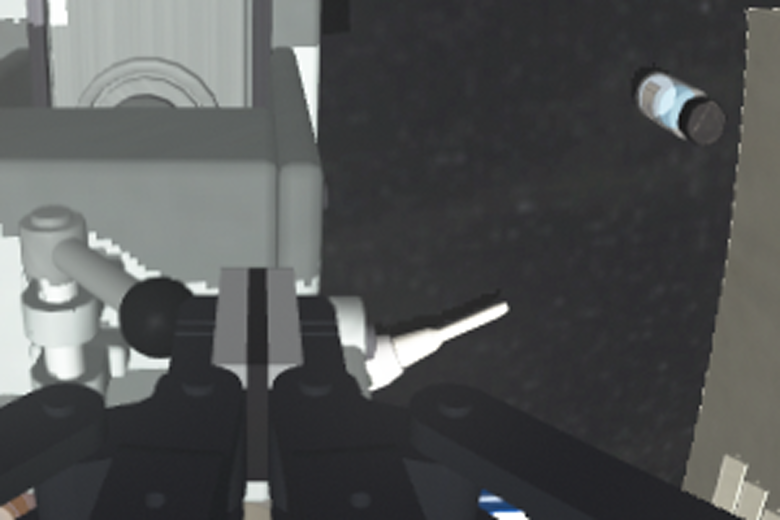

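View pics/w23_34.png

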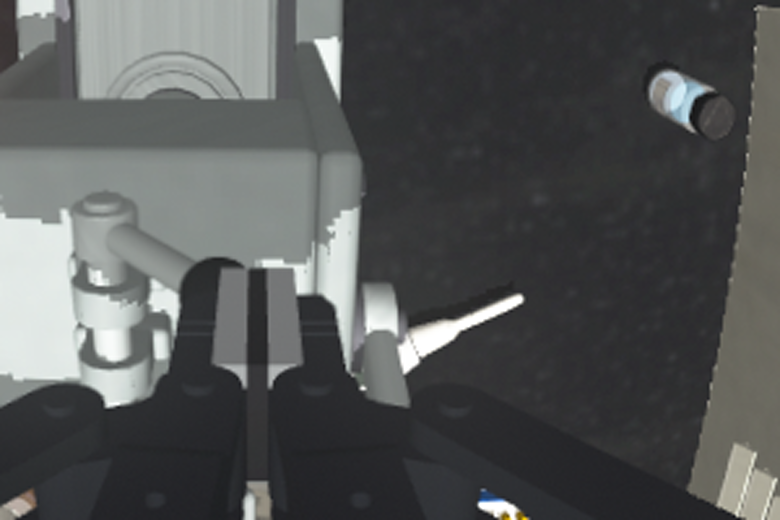

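The fingertips passed over the ball without contact; the ball is now on the -y side of the fingers at crop (162,318). The lowest ~20 mm of the fingers evidently don't bear. I'll lift, move back over the ball and press it down deeper from above.

Run:
```python
from h import *
P,R=monitor.get_position(),monitor.get_ee_rot()
for th in (.5,.7,.8,.9,1.0,1.1,1.2): print(th,.045*np.sin(th),inp(wz(P,R,242.3,272.3,.212+.045*np.cos(th))))
manip.move_straight(pp(-.024,.050,.275),speed=.15)
manip.move_straight(pp(-.024,.034,.275),speed=.1)
print(inp(monitor.get_position()))
save(eyes.capture('wrist'),'w24.png',(180,150,480,350),2.6)
for y,z in ((.036,.245),(.040,.230),(.043,.215),(.045,.203)):
    r=manip.move_straight(pp(-.024,y,z),speed=.06,contact_N=10)
    print(r,inp(monitor.get_position()),monitor.get_force())
    if r: break
save(eyes.capture('wrist'),'w25.png',(180,150,480,350),2.6)
print(monitor.get_time_s())
```

```text
0.5 0.021574149237189134 [-0.0249  0.0284  0.2515]
0.7 0.028989795925696095 [-0.0222  0.0277  0.2464]
0.8 0.032281024090478526 [-0.0205  0.0273  0.2434]
0.9 0.035249710933236755 [-0.0187  0.0269  0.24  ]
1.0 0.037866194316355344 [-0.0167  0.0264  0.2363]
1.1 0.04010433120276459 [-0.0145  0.0259  0.2324]
1.2 0.04194175886852518 [-0.0123  0.0254  0.2283]
[-0.0244  0.0324  0.2744]
False [-0.0239  0.036   0.245 ] [-0.10922792  0.36147949  0.0418745 ]
False [-0.0243  0.0402  0.2295] [-0.32941314 -1.05960037  0.48996519]
True [-0.023   0.046   0.2173] [1.43664966 3.79635214 1.35810994]
41.85
```

View pics/w24.png

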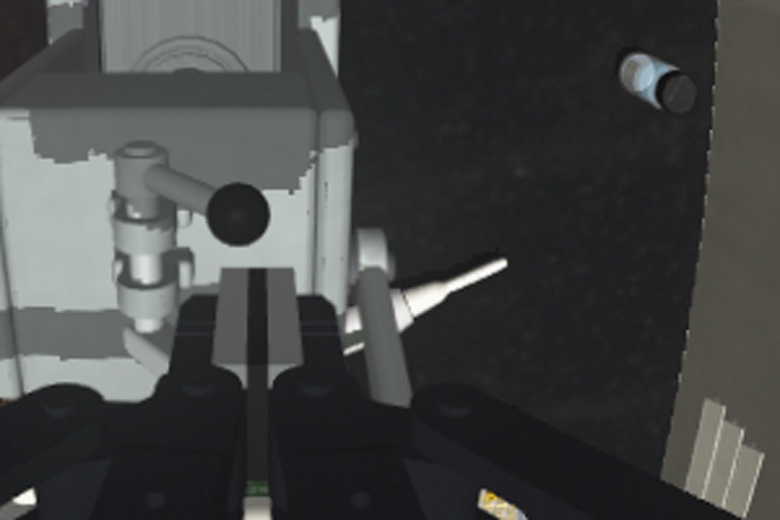

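View pics/w25.png

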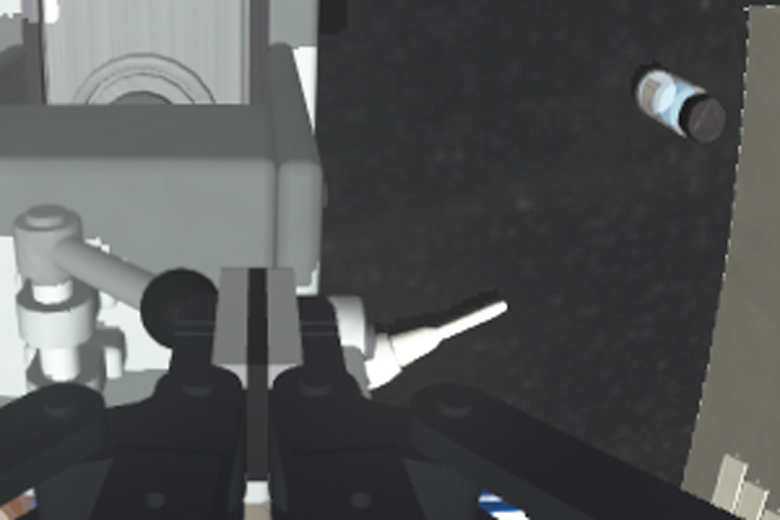

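The ball sits at about 50° (y ≈ 0.032), and the fingers slid down on its outer side. I'll lift again and press down from directly above and slightly inside, following the arc.

Run:
```python
from h import *
manip.move_straight(pp(-.024,.052,.25),speed=.15)
manip.move_straight(pp(-.024,.050,.275),speed=.2)
manip.move_straight(pp(-.024,.026,.275),speed=.1)
print(inp(monitor.get_position()))
for y,z in ((.027,.240),(.030,.225),(.033,.212),(.036,.202)):
    r=manip.move_straight(pp(-.024,y,z),speed=.06,contact_N=14)
    print(r,inp(monitor.get_position()),monitor.get_force())
    if r: break
save(eyes.capture('wrist'),'w26.png',(180,150,480,350),2.6)
print(monitor.get_time_s())
```

```text
[-0.0242  0.0247  0.2747]
False [-0.0238  0.0269  0.2401] [-0.02832917  0.3437702   0.64939301]
False [-0.0243  0.03    0.2246] [ 0.02336373 -0.58655056 -0.05689643]
False [-0.0244  0.0325  0.2117] [ 0.60233429 -0.25885242  0.98317269]
False [-0.0244  0.0358  0.2014] [-0.09039954  0.05508628  0.37927704]
44.7833
```

View pics/w26.png

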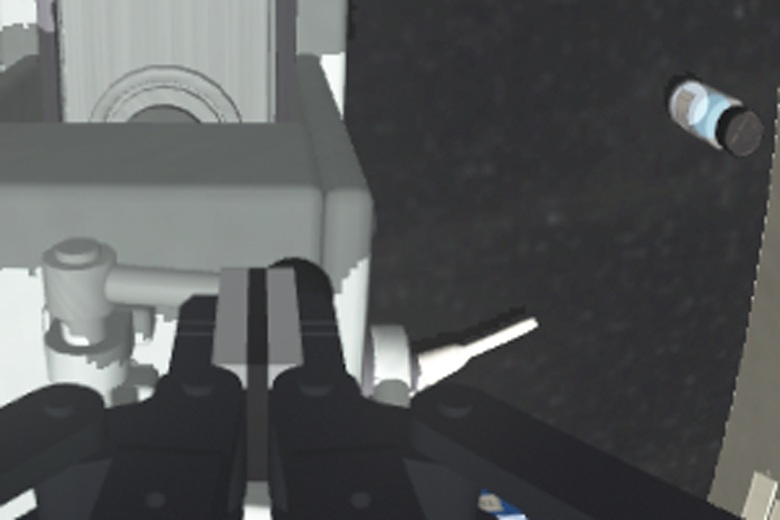

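Run:
```python
from h import *
for y,z in ((.042,.199),(.046,.1965)):
    r=manip.move_straight(pp(-.024,y,z),speed=.06,contact_N=14)
    print(r,inp(monitor.get_position()),monitor.get_force())
manip.move_straight(pp(-.024,.046,.28),speed=.2)
manip.sleep(.1)
print(monitor.get_position().tolist(),monitor.get_ee_rot().tolist())
save(eyes.capture('wrist'),'w27.png',(180,150,480,350),2.6)
print(monitor.get_time_s())
```

```text
False [-0.0241  0.0426  0.1988] [-0.19806348  0.05972806  0.28875632]
False [-0.0236  0.0455  0.197 ] [-1.06728584 -1.7361583   4.49014962]
[0.6087550296551292, 0.03862810005878524, 0.2781873100264445] [179.87404983644302, -0.08793425826548601, 175.89618722848024]
46.0083
```

View pics/w27.png

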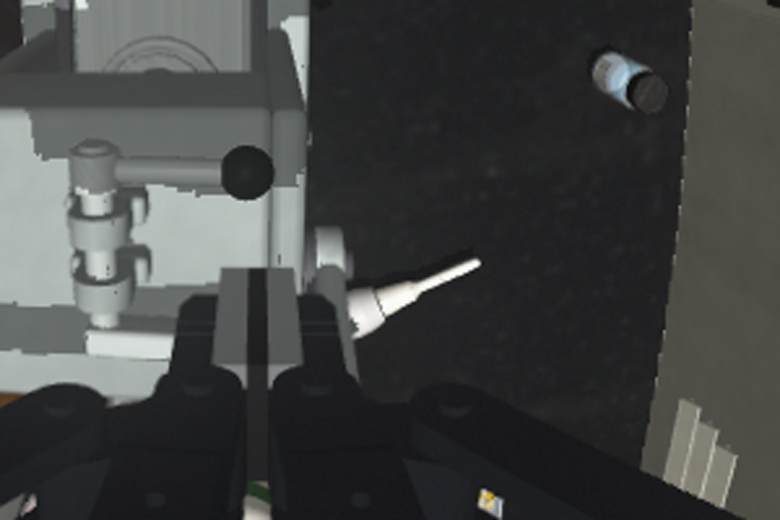

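Run:
```python
from h import *
P=[0.6087550296551292,0.03862810005878524,0.2781873100264445];R=[179.87404983644302,-0.08793425826548601,175.89618722848024]
for th in (1.0,1.1,1.2,1.3,1.4,1.5):
    z=.212+.045*np.cos(th); print(th,.045*np.sin(th),inp(wz(P,R,274.1,216.3,z)))
print('hinge boss',inp(wz(P,R,180+93/2.6,150+170/2.6,.212)))
for p,y in [((0.056,0),85.9),((.0,0),85.9),((-.098,0),85.9)]:
    q=planner.inverse_kinematics(pp(*p,.30 if p[0]>0 else .21),[180,0,y]);print(q)
```

```text
1.0 0.037866194316355344 [-0.0303  0.0435  0.2363]
1.1 0.04010433120276459 [-0.0289  0.0434  0.2324]
1.2 0.04194175886852518 [-0.0276  0.0434  0.2283]
1.3 0.04336011834377368 [-0.0261  0.0433  0.224 ]
1.4 0.044345237849480704 [-0.0246  0.0433  0.2196]
1.5 0.04488727439718245 [-0.0231  0.0432  0.2152]
hinge boss [-0.0228 -0.0018  0.212 ]
[-41.66818076  40.35008068  68.41088237  82.76301458 -37.44873599
  81.93320339  22.92649465]
[-46.17344411  39.12233459  66.84937801  97.38421468 -38.19163544
  69.77429064  26.08015365]
[-57.02121563  28.58590951  71.38070525 111.00118681 -30.65548927
  62.78573726  23.05379096]
```

The catch lies flat at about 1.47–1.5 rad: the ball is 45 mm left of the hinge, and the last press met its stop at 4.5 N. Now the lever.

Run:
```python
from h import *
Y2=85.9
manip.move_straight(pp(-.03,.03,.40),speed=.3)
claw.grip(0.085)
manip.movep(pp(.056,0,.40),[180,0,Y2])
manip.sleep(.1)
print(inp(monitor.get_position()),monitor.get_ee_rot(),monitor.get_q(),monitor.get_time_s())
save(eyes.capture('wrist'),'w28.png');save(eyes.capture('side'),'s28.png',(180,60,380,240),3.3);save(eyes.capture('top'),'t28.png',(200,120,330,270),4)
```

```text
[5.580e-02 1.000e-04 4.002e-01] [ 1.79987293e+02 -3.73229977e-02  8.59526160e+01] [-40.40898065  36.57924968  69.53393556  73.57963878 -33.99322276
  91.55527693  19.56928955] 48.6333
```

View pics/w28.png

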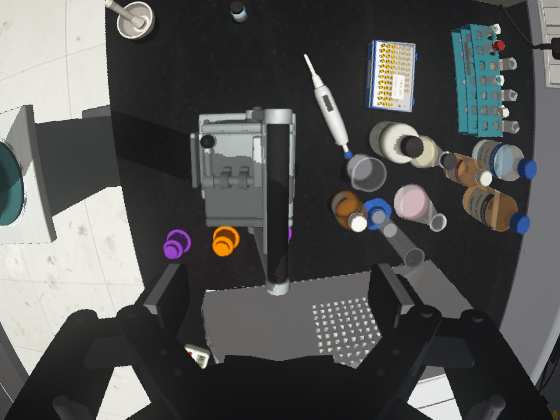

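View pics/s28.png

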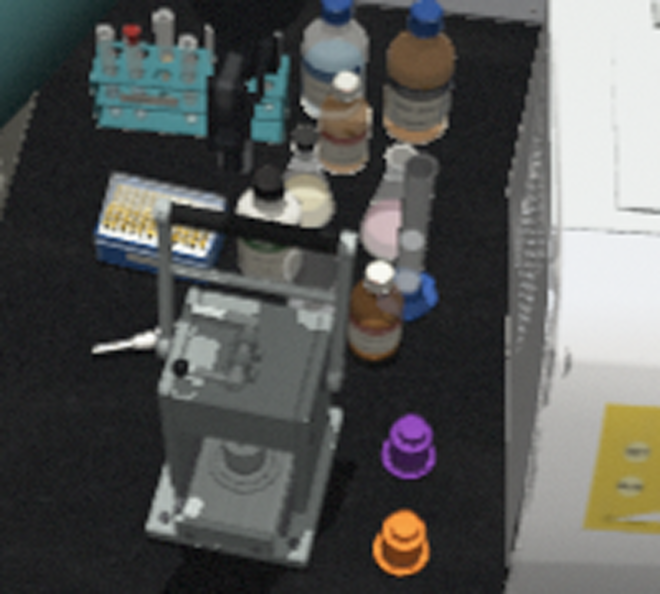

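The bar is centred between the jaws (bar column ~278, TCP column 278.5). The catch is flat and the die sits upright under the ram. I'll descend, grip and pull along the arc.

Run:
```python
from h import *
r=manip.move_straight(pp(.057,0,.287),speed=.15,contact_N=10)
print(r,inp(monitor.get_position()),monitor.get_force())
if not r:
    claw.grip(0.0,90)
    print(monitor.get_width(),monitor.get_force(),inp(monitor.get_position()),monitor.get_time_s())
save(eyes.capture('wrist'),'w29.png',(130,60,430,350),2)
```

```text
False [ 0.0575 -0.0003  0.2881] [ 0.05676247 -1.4436652   0.96960496]
0.012918970910352117 [-6.76502691  2.3146642   5.8737284 ] [ 0.0553 -0.      0.2877] 50.35
```

View pics/w29.png

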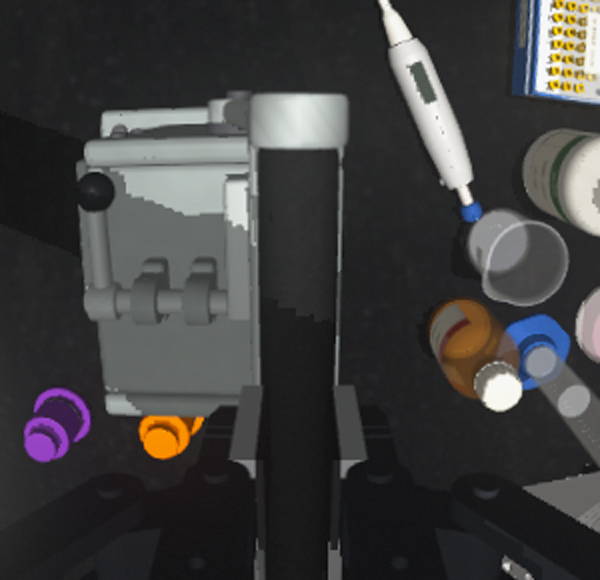

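Run:
```python
from h import *
for th in (.12,.26,.4,.54,.68,.8,.92,1.02,1.11,1.19):
    f=th-np.radians(10)
    manip.move_straight(pp(.030-.150*np.sin(f),0,.165+.150*np.cos(f)-.0255),speed=.1)
    p=inp(monitor.get_position());print(round(th,2),p,np.round(monitor.get_force(),1),round(monitor.get_width(),4))
print(monitor.get_time_s())
save(eyes.capture('wrist'),'w30.png',(130,60,430,350),2);save(eyes.capture('side'),'s30.png',(180,60,380,240),3.3)
```

```text
0.12 [3.890e-02 1.000e-04 2.898e-01] [ 3.8 -1.1  0.6] 0.0132
0.26 [1.800e-02 1.000e-04 2.897e-01] [ 2.9 -0.3  5.3] 0.0132
0.4 [-0.0028  0.0003  0.2867] [2.6 1.2 7.3] 0.013
0.54 [-0.0231  0.0003  0.2807] [ 0.9  1.5 10.3] 0.0128
0.68 [-0.0427  0.0004  0.2718] [-1.5  3.3 11.9] 0.0127
0.8 [-0.0572  0.0004  0.2628] [-2.2  2.7 15.4] 0.0131
0.92 [-0.0717  0.0005  0.2512] [-4.2  3.4 17.1] 0.0129
1.02 [-0.0826  0.0006  0.2403] [-4.9  3.1 18.6] 0.0133
1.11 [-0.0914  0.0006  0.2296] [-5.4  3.3 18.6] 0.0129
1.19 [-0.0983  0.0007  0.2195] [-7.3  3.5 17.4] 0.013
53.6917
```

View pics/w30.png

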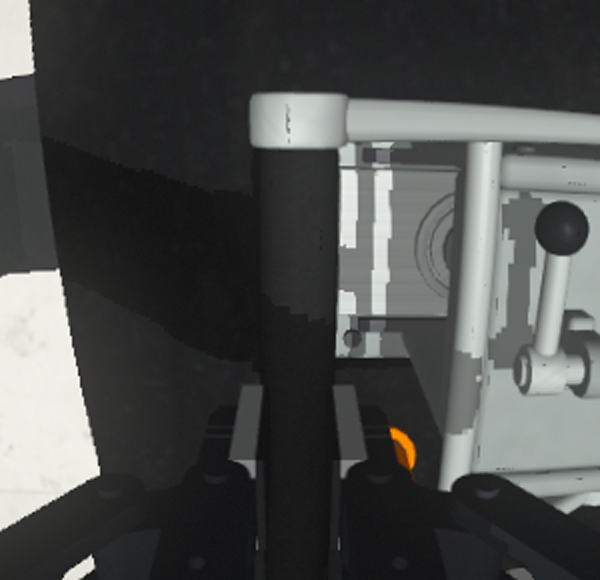

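View pics/s30.png

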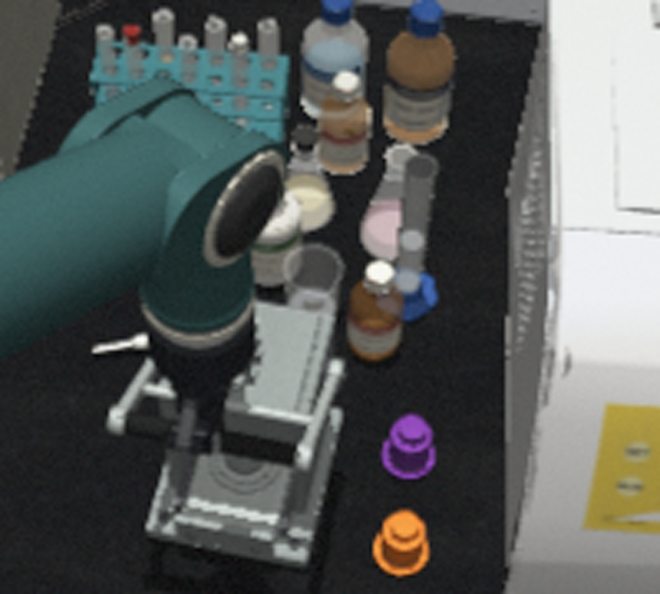

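Run:
```python
from h import *
for th in (1.22,1.245,1.265):
    f=th-np.radians(10)
    r=manip.move_straight(pp(.030-.150*np.sin(f),0,.165+.150*np.cos(f)-.0255),speed=.05,contact_N=15)
    p=inp(monitor.get_position());F=np.array(monitor.get_force());print(th,r,p,np.round(F,1),round(monitor.get_width(),4))
    if r or np.linalg.norm(F)>35: break
print(monitor.get_time_s())
manip.sleep(.3);print(inp(monitor.get_position()),monitor.get_force())
save(eyes.capture('wrist'),'w31.png',(130,60,430,350),2)
```

```text
1.22 False [-0.0996  0.0006  0.2172] [-7.8  4.3 27.2] 0.013
1.245 False [-0.0998  0.0006  0.2163] [-11.1   6.7  46. ] 0.0131
54.2917
[-0.0998  0.0007  0.2163] [-11.9420941    7.37087076  44.8153568 ]
```

View pics/w31.png

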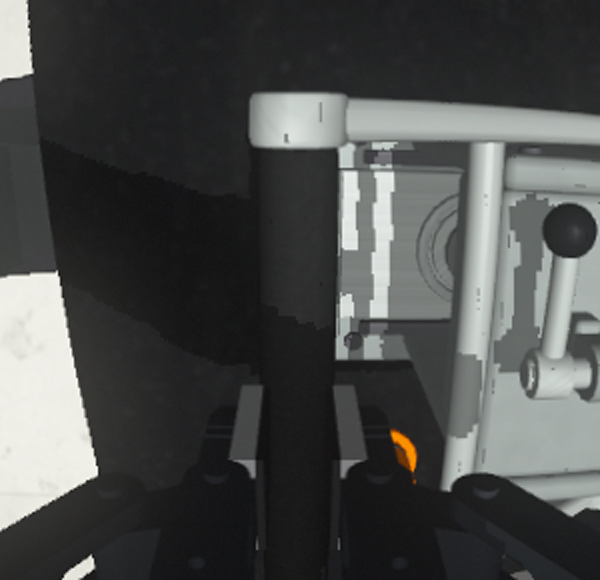

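The lever is on its stop: force climbs from 18 to 46 N with under 1 mm of motion. I'll ease the surplus push, check and hand in.

Run:
```python
from h import *
f=1.23-np.radians(10)
manip.move_straight(pp(.030-.150*np.sin(f),0,.165+.150*np.cos(f)-.0255),speed=.05)
manip.sleep(1.0)
print(inp(monitor.get_position()),monitor.get_force(),monitor.get_width(),monitor.get_time_s())
s=eyes.capture('side');save(s,'s32.png',(120,100,420,300),2.6)
save(eyes.capture('top'),'t32.png',(170,150,410,280),3.2)
```

```text
[-0.0997  0.0006  0.2168] [-8.74816584  5.90958651 34.61695421] 0.01359279009494564 55.8917
```

View pics/s32.png

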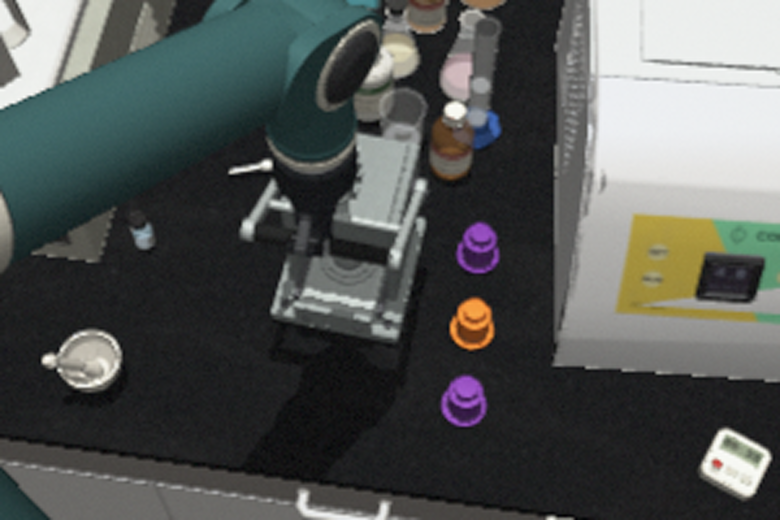

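Everything is in place: the drawer is in, the lever is pulled, and the mortar, vial, timer and look-alikes are untouched. Handing in.

```bash
python3 -c "
from cell import job; print(job.close_job())"
```

```text
the job is handed in; nothing more can be done
None
```

I finished the job in the order you asked and handed it in at about 56 s, with the gripper still holding the lever fully pulled. The system gave no verdict.

**Last checks**
- **Die:** it stands upright in the seat, under the ram. I confirmed this with the wrist camera after letting go and again after closing the drawer.
- **Drawer:** it is home. Three pushes of 15–25 N stopped at the same place within 0.3 mm.
- **Catch:** it lies flat at about 1.47–1.5 rad, and the last press on it met its stop.
- **Lever:** it is on its stop, with the bar at about 242 mm. I am holding it with about 36 N against the stop.
- **Surroundings:** the mortar, vial, timer and look-alikes look undisturbed in the final picture.

**What went wrong or disagreed**
- **Drawer, first tries:** the first two pushes, with the fingertips at 42 mm height, passed the front panel without moving it. Pushing lower, at 20 mm, worked.
- **Catch, first tries:** the fingertips slipped past the ball twice. I lifted off and pressed it down from directly above.
- **Drawer position from pictures:** depending on which part of the press I measured from, the panel face came out from home to about 3 mm short. I relied on the repeated stop contact instead.
- **Lever force:** the force on the tool briefly reached about 48 N at the stop before I eased it. This went through the finger pads, not the gripper's body.

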